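Pack the tea tumbler and the honey jar

ROBOT

A 6-joint arm with a two-finger parallel gripper is mounted at the origin on the work surface. World frame = base frame: x ahead of the robot, y to its left, z up, the work surface at z = 0. Lengths are in m, angles in rad, forces in N, time in s.
With the tool pointing down it reaches from about 0.375 to 0.9 m from the base axis. Payload 3.1 kg.
Tool frame: the origin (TCP) lies midway between the tips of the shut fingers; the grasp point (between the pads) lies 19 mm behind it; x points along the fingers, z is the direction in which the jaws open and shut, and the axes are right-handed (so a half turn about x gives the same grasp; the last joint's range is limited). The gripper opens to 87 mm and grips with 3 to 60 N. Pads are 19 mm wide; open, the fingers measure 117 mm over their backs; the gripper's body (75 mm by 190 mm) begins 51 mm behind the grasp point.
Start: joints at [-1.369, 0.527, 1.433, -0, 1.181, -0.178], TCP at [0.232, -0.58, 0.223] pointing down, gripper open.
Joint ranges: [-3.08, 3.08], [-0.75, 2.2], [0.22, 2.44], [-1.43, 4.57], [0, 2.65], [-2.85, 2.85]. Speed limits (rad/s): [2.79, 2.79, 3.14, 3.14, 3.14, 3.14].

INTERFACE

Orientations are given as a unit quaternion [x, y, z, w].
In Python, from rig import robot, optics, workorder gives the robot as it stands.
- The arm moves only by the tool arm_command, never from a script. Its argument "plan" is a list of rows, each a list of 7 numbers: the shift along the tool's x, y, z in cm, then the turn, a rotation vector about the tool's x, y, z in rad, then the finger opening in cm, from 0 to 8.7. In form: [[x, y, z, ax, ay, az, gripper], ...]. A call has 1 to 12 rows; each row shifts and turns the pose as measured when the row begins, along the tool's axes as they then stand; what a row does not reach is not made up. A row lasts 1/8 s, in which the tool goes at most 62.5 mm and 10.7 degrees, less where a joint would pass 70% of its speed; a pose out of reach is approached as far as the arm can. A call with a gripper value outside its range is refused whole. The fingers move at their own pace and stop on an object; "grip_force" is the grip in N (left out, the last holds). Time passes only in rows, so rows that do not move let the fingers close. It gives the time, the measured TCP pose, the force and the opening at its end, in the units of the state.
- robot.get_obs(): the state, without advancing time (a new reading comes with each control period).
- optics.camera(name): name is "scene" or "top" or "wrist"; returns (picture, depth): 420x560x3 uint8, blue, green, red; 420x560 float32, m along the optical axis (not along the pixel's ray), 0 where there is no reading.
- optics.camera_info(name): a dict with "mtx" (3x3 intrinsics, pixels), "k1" (the pictures are not rectified: a ray, as slopes to the right and down, at radius r is drawn at 1 + k1 r^2 times it, then the intrinsics apply), "position" and "rotation" of the camera in the world; the wrist camera has in their place "tool_from_camera" (4x4, takes a point from camera to tool coordinates, whose origin is the TCP and whose axes are the tool frame's). Camera axes: x right, y down, z forward; pixel columns grow to the right and rows downward; lengths in m; the calibration is good to about 2 mm. A picture is of the moment at which its call begins: read the wrist's pose just before it. camera_info takes no time and is no camera call.
- workorder.hand_in(): hands the job in, once; it reports no verdict.
The state is a dict: "time": time; "q": joint angles; "joint_velocities": joint speeds; "joint_torque": joint torques, N m; "position": TCP position; "tool_rot": TCP orientation; "ft_force": force on the tool from outside, world axes, zero at the start; "moment": the same for the moment, N m; "grip_width": finger opening in m.
Only numpy, scipy, OpenCV 4.12 (cv2) and the standard library are available. Lean on these libraries where they do the work, as an engineer would, in place of code of your own. Each camera call takes 0.05 s, during which the arm holds its last target. There are 200 camera calls.

TASK

Pack this order of stoneware for dispatch. First press the tea tumbler and the honey jar, upright, fully home into the foam of the box each one fits; only then hang the strainer in the tumbler, and cover the strainer with the large lid and the jar with the small lid, both seated flat. Leave the bud vase and the dipping bowl standing where they are: they belong to another order.

Things in the scene. Friction and masses are not known exactly. Their poses are not given: they have to be found in the camera images.
- tumbler_mid (a point): Tea tumbler without a handle: open-topped upright stoneware cylinder, 66 mm across, 90 mm high, wall 4.5 mm (mouth 57 mm), floor 6 mm thick, foot edge bevelled 5 mm; about 260 g. Point on its axis, half-way up (45 mm above its underside), z up along the axis. It stands upright on the table.
- jar_mid (a point): Honey jar: open-topped upright stoneware cylinder, 50 mm across, 60 mm high, wall 6 mm (mouth 38 mm), floor 6 mm thick, foot edge bevelled 5 mm; about 150 g. Point on its axis, half-way up (30 mm above its underside), z up along the axis. It stands upright on the table.
- strainer_mid (a point): Stoneware tea strainer, 60 mm high, 110 g, standing on its drilled floor: basket 47 mm across, flange 66 mm across at 44 to 48 mm above its underside, then an open collar (56 mm outside, 48 inside, 12 mm high) to lift it by. Hung in the tumbler, flange on the rim, its underside is 46 mm above the tumbler's underside. Point on its axis, half-way up (30 mm above its underside), z up.
- tumbler_lid_mid (a point): Large lid, 70 g, lying knob up: stoneware disc 60 mm across and 6 mm thick, knob on top 19 mm across and 20 mm high, round plug below 40 mm across and 6 mm deep; 32 mm high in all. The plug drops into the strainer's collar, the disc rests on the collar's edge; it does not fit the jar. Point on its axis, half-way up: 16 mm above the plug's underside, 16 mm below the knob's top; z up.
- jar_lid_mid (a point): Small lid, 45 g, lying knob up: stoneware disc 47 mm across and 6 mm thick, knob on top 19 mm across and 20 mm high, round plug below 30 mm across and 6 mm deep; 32 mm high in all. The plug drops into the jar's mouth, the disc rests on the jar's rim. Point on its axis, half-way up: 16 mm above the plug's underside, 16 mm below the knob's top; z up.
- wide_box_floor (a point): Kraft gift box fixed on the table, 140 x 140 mm, 58 mm high, filled with dark foam to 55 mm; in its middle the WIDER round cutout (74 mm, 32 mm deep) for the tumbler. Four grey foam tongues with sloping tops grip the pot: press it down, with up to 15 N, until its foot meets the floor. Point: centre of the cutout's floor, 23 mm above the table; z up, x and y along the sides.
- narrow_box_floor (a point): Kraft gift box fixed on the table, 140 x 140 mm, 58 mm high, filled with dark foam to 55 mm; in its middle the NARROWER round cutout (58 mm, 24 mm deep) for the jar. Four grey foam tongues with sloping tops grip the pot: press it down, with up to 15 N, until its foot meets the floor. Point: centre of the cutout's floor, 31 mm above the table; z up, x and y along the sides.
- bud_vase_mid (a point): Bud vase, round belly 60 mm across narrowing to a slim neck, 84 mm high: not in the order, to be left standing where it is. Point on its axis, half-way up (42 mm above the table).
- dip_bowl_mid (a point): Dipping bowl, shallow and flaring, 78 mm across the rim, 30 mm high: not in the order, to be left standing where it is. Point on its axis, half-way up (15 mm above the table).
There are look-alikes about, which are no part of the job. What is shaped like the part that bears jar_mid but orange is not meant. What is shaped like the part that bears strainer_mid but red is not meant.

How it is judged:
On the way, in this order (a step that is already met when the one before it is completed fails the run):
1. the tumbler and the jar are both pressed home, each in its own foam (horizontal distance between tumbler_mid and wide_box_floor below 0.008 m and z of tumbler_mid in the frame of wide_box_floor between 0.04 and 0.049 m and angle between each of tumbler_mid, jar_mid's own z axis and vertical below 0.1 rad and horizontal distance between jar_mid and narrow_box_floor below 0.008 m and z of jar_mid in the frame of narrow_box_floor between 0.025 and 0.034 m), for 0.2 s.
2. the strainer hangs in the tumbler, its flange on the rim (all of step 1 and horizontal distance between strainer_mid and tumbler_mid below 0.008 m and z of strainer_mid in the frame of tumbler_mid between 0.027 and 0.035 m and angle between strainer_mid's own z axis and vertical below 0.1 rad), for 0.2 s.
At the end, for the whole second after the job is handed in: Tumbler in the wide and jar in the narrow cutout, foot within 4 mm of the floor; strainer on the tumbler's rim, large lid on the strainer, small lid on the jar, each within 4 mm of seated height. All within 8 mm of the axis below, upright within 6 degrees, released and at rest (all of step 2 and horizontal distance between tumbler_lid_mid and strainer_mid below 0.008 m and z of tumbler_lid_mid in the frame of strainer_mid between 0.036 and 0.044 m and angle between each of tumbler_lid_mid, jar_lid_mid's own z axis and vertical below 0.1 rad and horizontal distance between jar_lid_mid and jar_mid below 0.008 m and z of jar_lid_mid in the frame of jar_mid between 0.036 and 0.044 m and linear speed of each of tumbler, jar, strainer, tumbler_lid, jar_lid below 0.02 m/s); the robot touches nothing.
It fails at once if the bud vase or the dipping bowl is shifted by more than 20 mm or knocked over (distance of any of bud_vase_mid, dip_bowl_mid from where it was at the start of the episode above 0.02 m or angle between any of bud_vase_mid, dip_bowl_mid's own z axis and vertical above 0.4 rad).
It also fails if it takes over 122 s, if anything falls off the work surface, if the arm or the gripper's body presses on something with over 40 N, if the wrist force passes 120 N, or if a joint passes its speed limit or range.

## Working session

There is one attempt and no reset: what is moved stays moved. The work goes in short steps, Python scripts to look and compute and a tool call to move; the robot and the scene stay as the last step left them, time stands still between calls to the robot, and variables do not carry over. Pictures are saved under pics/ and viewed, about 12 in all and at most 16, crops included, and the job is handed in when it is done.

Besides the shell and the picture viewer there is one more tool, called as a command line: name --pt "numbers of a row" for each row, then --argument value for the rest. arm_command: Moves the arm, as the interface text tells. Its arguments: {"type":"object","properties":{"plan":{"type":"array"},"grip_force":{"type":"number"}},"required":["plan"]}

```bash
mkdir -p pics; ls
cat > h.py <<'E'
import numpy as np,cv2
from rig import robot,optics,workorder
from scipy.spatial.transform import Rotation as R
def cam(n):
    o=robot.get_obs(); p,d=optics.camera(n); i=optics.camera_info(n)
    if n=='wrist':
        T=np.eye(4);T[:3,:3]=R.from_quat(o['tool_rot']).as_matrix();T[:3,3]=o['position'];T=T@np.array(i['tool_from_camera'])
    else:
        T=np.eye(4);r=np.array(i['rotation']);T[:3,:3]=r if r.shape==(3,3) else R.from_quat(r).as_matrix();T[:3,3]=i['position']
    return p,d,np.array(i['mtx']),i['k1'],T
def rays(uv,K,k1,T):
    uv=np.asarray(uv,float).reshape(-1,1,2)
    s=cv2.undistortPoints(uv,K,np.array([k1,0,0,0,0.])).reshape(-1,2)
    return np.c_[s,np.ones(len(s))]@T[:3,:3].T
def onplane(uv,z,K,k1,T):
    r=rays(uv,K,k1,T); return T[:3,3]+r*((z-T[2,3])/r[:,2])[:,None]
def cloud(d,K,k1,T):
    h,w=d.shape; u,v=np.meshgrid(np.arange(w),np.arange(h))
    r=rays(np.c_[u.ravel(),v.ravel()],K,k1,T)
    P=T[:3,3]+r*d.ravel()[:,None]; P[d.ravel()<=0]=np.nan
    return P.reshape(h,w,3)
E
python3 - <<'E'
from h import *
o=robot.get_obs();print({k:np.round(v,3) for k,v in o.items()})
for n in('top','scene','wrist'):
    p,d,K,k1,T=cam(n);cv2.imwrite(f'pics/{n}0.png',p);print(n,K.tolist(),k1,T.round(3).tolist(),(d>0).mean())
    if n!='wrist': np.savez(f'{n}0.npz',p=p,d=d,K=K,k1=k1,T=T)
E
```

```text
pics
{'time': np.float64(0.0), 'q': array([-1.369,  0.528,  1.434, -0.   ,  1.181, -0.179]), 'joint_velocities': array([ 0.   , -0.001,  0.   , -0.   ,  0.001,  0.   ]), 'joint_torque': array([-1.0000e-03, -4.4005e+01, -1.7659e+01,  6.3000e-02,  5.8000e-02,
       -0.0000e+00]), 'position': array([ 0.232, -0.58 ,  0.222]), 'tool_rot': array([ 0.397,  0.586, -0.396,  0.585]), 'ft_force': array([-0.376, -0.443,  0.186]), 'moment': array([ 0.011, -0.06 , -0.02 ]), 'grip_width': np.float64(0.087)}
top [[457.08907031002184, 0.0, 282.06366784035487], [0.0, 457.08907031002184, 213.05367179900674], [0.0, 0.0, 1.0]] -0.1362090011478511 [[-0.005, -0.995, 0.103, 0.35], [-1.0, 0.006, 0.01, 0.001], [-0.01, -0.103, -0.995, 1.219], [0.0, 0.0, 0.0, 1.0]] 0.9961054421768708
scene [[494.73177736097074, 0.0, 270.40506802066216], [0.0, 494.73177736097074, 202.21946753941708], [0.0, 0.0, 1.0]] 0.008725605193089464 [[0.61, 0.682, -0.403, 0.94], [0.792, -0.527, 0.307, -0.35], [-0.003, -0.507, -0.862, 1.02], [0.0, 0.0, 0.0, 1.0]] 0.996016156462585
wrist [[307.13715651482903, 0.0, 276.8101923533204], [0.0, 307.13715651482903, 213.3003024662291], [0.0, 0.0, 1.0]] -0.057758994006770446 [[0.371, -0.9, -0.228, 0.294], [-0.929, -0.36, -0.09, -0.558], [-0.001, 0.245, -0.969, 0.384], [0.0, 0.0, 0.0, 1.0]] 0.9543920068027211
```

View pics/top0.png

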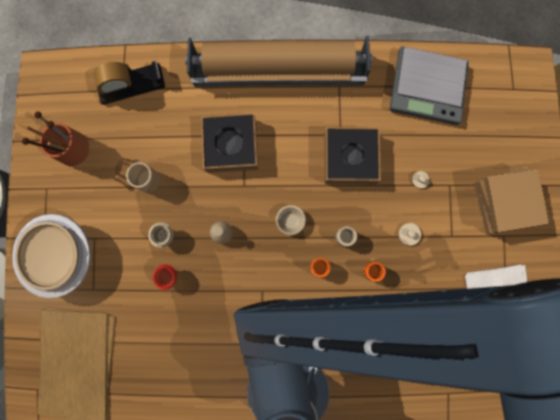

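View pics/scene0.png

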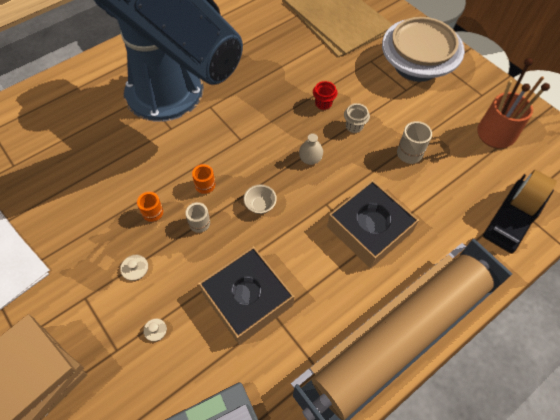

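The top view shows the tumbler at (139,177), strainer (161,236) with a red look-alike (165,277), vase (221,232), bowl (291,220) and jar (346,237) with orange look-alikes (320,267) and (375,271). The large lid is at (410,234), the small lid at (421,180), and the boxes at (230,142) and (352,155). The stone-coloured jar and strainer fit the description, since the orange and red ones are excluded.

```bash
cat > m.py <<'E'
from h import *
D={n:np.load(n+'0.npz') for n in('top','scene')}
# approx pixels in top / scene
O=dict(tumbler=((139,177),(414,143),.09,.033),strainer=((161,236),(356,118),.06,.028),jar=((346,237),(198,217),.06,.025),
 large=((410,234),(134,267),.032,.030),small=((421,180),(154,329),.032,.0235),vase=((221,232),(312,150),.084,.03),bowl=((291,220),(260,200),.03,.039))
for n in D:
    d=D[n];P=cloud(d['d'],d['K'],float(d['k1']),d['T'])
    for k,(a,b,h,r) in O.items():
        c=onplane([a if n=='top' else b],h*.8,d['K'],float(d['k1']),d['T'])[0]
        m=(np.hypot(P[...,0]-c[0],P[...,1]-c[1])<.06)&(P[...,2]>.012)
        zm=np.nanpercentile(P[...,2][m],98)
        q=P[m]; 
        if k in('large','small'): q=q[(q[:,2]<.018)]; 
        else: q=q[q[:,2]>zm-.008]
        (x,y),rr=cv2.minEnclosingCircle(q[:,:2].astype(np.float32))
        print(n,k,'c',np.round(c[:2],3),'fit',round(x,4),round(y,4),round(rr,4),'zmax',round(zm,4),len(q))
    for k,(a,b) in dict(boxA=((230,142),(374,218)),boxB=((352,155),(246,291))).items():
        c=onplane([a if n=='top' else b],.055,d['K'],float(d['k1']),d['T'])[0]
        m=(np.hypot(P[...,0]-c[0],P[...,1]-c[1])<.11)&(P[...,2]>.048)&(P[...,2]<.068)
        (cx,cy),s,ang=cv2.minAreaRect(P[m][:,:2].astype(np.float32))
        f=(np.hypot(P[...,0]-cx,P[...,1]-cy)<.045)&(P[...,2]<.048)
        q=P[f];print(n,k,round(cx,4),round(cy,4),np.round(s,3),round(ang,1),'hole n',len(q),'zlow',np.percentile(q[:,2],[5,30]).round(3),'r',round(cv2.minEnclosingCircle(q[:,:2].astype(np.float32))[1],4))
p=D['top']['p'];s=D['scene']['p']
A=np.vstack([cv2.resize(p[100:290,100:440],(780,436),interpolation=3)])
cv2.imwrite('pics/crop1.png',A)
E
python3 m.py
```

```text
top tumbler c [0.564 0.383] fit 0.5674 0.3794 0.034 zmax 0.0934 161
top strainer c [0.413 0.327] fit 0.4169 0.328 0.029 zmax 0.0633 112
top jar c [ 0.408 -0.151] fit 0.4102 -0.1511 0.0251 zmax 0.0635 127
top large c [ 0.415 -0.324] fit 0.4178 -0.3261 0.0305 zmax 0.0335 182
top small c [ 0.56  -0.359] fit 0.5644 -0.3606 0.0231 zmax 0.0346 103
top vase c [0.421 0.167] fit 0.4227 0.1736 0.0121 zmax 0.0873 66
top bowl c [ 0.455 -0.01 ] fit 0.4539 -0.0098 0.0383 zmax 0.0342 192
top boxA 0.6619 0.1522 [0.144 0.142] 3.1 hole n 551 zlow [0.021 0.023] r 0.0368
top boxB 0.6251 -0.1712 [0.142 0.144] 89.2 hole n 328 zlow [0.029 0.031] r 0.0288
scene tumbler c [0.577 0.359] fit 0.5651 0.3752 0.0349 zmax 0.0903 202
scene strainer c [0.423 0.318] fit 0.4168 0.3279 0.0302 zmax 0.0606 139
scene jar c [ 0.417 -0.155] fit 0.4102 -0.154 0.0255 zmax 0.0621 171
scene large c [ 0.424 -0.329] fit 0.4169 -0.328 0.0294 zmax 0.0343 167
scene small c [ 0.567 -0.364] fit 0.5644 -0.3633 0.0231 zmax 0.0335 153
scene vase c [0.442 0.156] fit 0.423 0.1715 0.0122 zmax 0.0849 70
scene bowl c [ 0.455 -0.011] fit 0.4541 -0.0097 0.0393 zmax 0.0322 232
scene boxA 0.6602 0.15 [0.142 0.143] 3.2 hole n 690 zlow [0.02  0.022] r 0.0365
scene boxB 0.624 -0.173 [0.141 0.142] 89.1 hole n 522 zlow [0.028 0.03 ] r 0.0284
```

View pics/crop1.png

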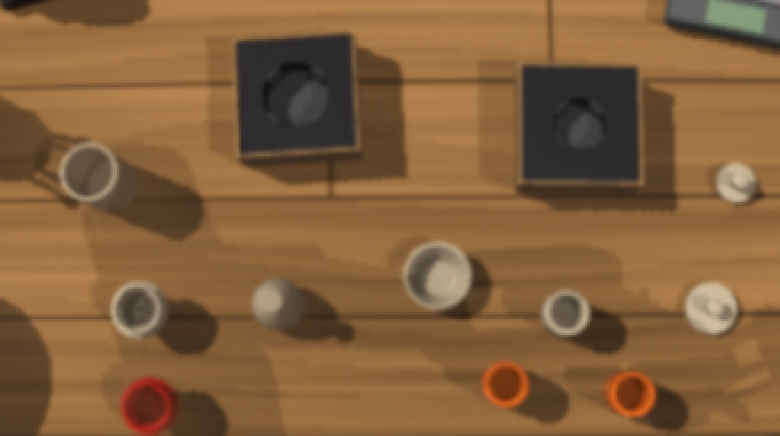

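```bash
cat > g.py <<'E'
import sys
from h import *
# usage: g.py x y z [yaw of jaw axis deg]
o=robot.get_obs();M=R.from_quat(o['tool_rot']).as_matrix()
print('t',round(float(o['time']),2),'pos',np.round(o['position'],4),'F',np.round(o['ft_force'],1),'w',round(float(o['grip_width']),4),'q',np.round(o['q'],2))
print('axes x',M[:,0].round(3),'y',M[:,1].round(3),'z',M[:,2].round(3))
t=np.array(list(map(float,sys.argv[1:4])))
yaw=np.deg2rad(float(sys.argv[4]) if len(sys.argv)>4 else 90)
Z=np.array([np.cos(yaw),np.sin(yaw),0]);X=np.array([0,0,-1.]);G=np.c_[X,np.cross(Z,X),Z]
print('shift cm',(M.T@(t-o['position'])*100).round(2),'in goal axes',(G.T@(t-o['position'])*100).round(2),'turn',(R.from_matrix(M.T@G).as_rotvec()).round(3))
E
python3 g.py .41 -.1525 .15 90;python3 g.py .41 -.1525 .15 -90|tail -1;python3 g.py .41 -.1525 .15 0|tail -1
```

```text
t 0.15 pos [ 0.2316 -0.5799  0.2218] F [-0.5  0.4  1.1] w 0.0873 q [-1.37  0.53  1.43  0.    1.18 -0.18]
axes x [-0.     0.002 -1.   ] y [0.929 0.371 0.   ] z [ 0.371 -0.929 -0.002]
shift cm [  7.25  32.41 -33.07] in goal axes [  7.18 -17.84  42.74] turn [-2.762e+00 -0.000e+00 -2.000e-03]
shift cm [  7.25  32.41 -33.07] in goal axes [  7.18  17.84 -42.74] turn [ 0.38  -0.002  0.   ]
shift cm [  7.25  32.41 -33.07] in goal axes [ 7.18 42.74 17.84] turn [-1.191e+00 -1.000e-03 -1.000e-03]
```

arm_command --pt "0 0 0 0.13 0 0 8.7" --pt "0 0 0 0.13 0 0 8.7" --pt "0 0 0 0.12 0 0 8.7" --pt "0 2 -5 0 0 0 8.7" --pt "0 2 -5 0 0 0 8.7" --pt "0 2 -5 0 0 0 8.7" --pt "0 2 -5 0 0 0 8.7" --pt "0 2 -5 0 0 0 8.7" --pt "0 2 -5 0 0 0 8.7" --pt "0 2 -5 0 0 0 8.7" --pt "0 2 -5 0 0 0 8.7" --pt "0 0 0 0 0 0 8.7" --grip_force 45

```text
time: 1.65
position: [0.4006, -0.1704, 0.2198]
tool_rot: [0.505, 0.497, -0.503, 0.495]
ft_force: [0.3, -1.2, -0.8]
grip_width: 0.0869
```

```bash
python3 g.py .41 -.1525 .15 -90
```

```text
t 1.65 pos [ 0.4006 -0.1704  0.2198] F [ 0.3 -1.2 -0.8] w 0.0869 q [-0.66  0.28  1.89  0.    0.98  0.92]
axes x [-0.     0.005 -1.   ] y [ 1.    -0.017 -0.   ] z [-0.017 -1.    -0.005]
shift cm [ 6.99  0.91 -1.77] in goal axes [ 6.98  0.94 -1.79] turn [-0.017 -0.005  0.   ]
```

arm_command --pt "2.5 0.9 -1.8 -0.017 0 0 8.7" --pt "3 0 0 0 0 0 8.7" --pt "0 0 0 0 0 0 8.7"

```text
time: 2.02
position: [0.4113, -0.1544, 0.1645]
tool_rot: [0.5, 0.5, -0.499, 0.501]
ft_force: [-0.4, 0.4, -0.1]
grip_width: 0.0869
```

```bash
cat > w.py <<'E'
import sys
from h import *
# w.py name x y zlo zhi rad
k,*a=sys.argv[1:];x,y,lo,hi,rad=map(float,a)
p,d,K,k1,T=cam('wrist');P=cloud(d,K,k1,T)
cv2.imwrite(f'pics/w_{k}.png',p);np.save(f'w_{k}.npy',P)
m=(np.hypot(P[...,0]-x,P[...,1]-y)<rad)&(P[...,2]>lo)&(P[...,2]<hi)
q=P[m];c,r=cv2.minEnclosingCircle(q[:,:2].astype(np.float32))
print(k,len(q),'centre',np.round(c,4),'r',round(r,4),'z',np.percentile(q[:,2],[5,50,95]).round(4),'bbox',q.min(0).round(4),q.max(0).round(4))
E
python3 w.py jar .41 -.1525 .05 .07 .045; python3 g.py .41 -.1525 .034 -90
```

```text
jar 1178 centre [ 0.4104 -0.1544] r 0.0251 z [0.0525 0.06   0.0614] bbox [ 0.386  -0.1787  0.0501] [ 0.4348 -0.1299  0.0621]
t 2.08 pos [ 0.4122 -0.155   0.1655] F [-0.6 -0.  -0.2] w 0.087 q [-0.62  0.38  1.94  0.    0.82  0.95]
axes x [ 0.005 -0.001 -1.   ] y [1.    0.001 0.005] z [ 0.001 -1.     0.001]
shift cm [13.15 -0.28 -0.26] in goal axes [13.15 -0.22 -0.25] turn [ 0.001  0.001 -0.005]
```

View pics/w_jar.png

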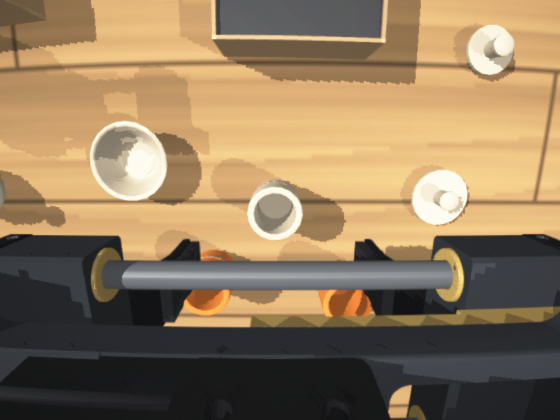

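The grey jar is at (275,210) between the finger tips, with the orange ones at (210,285) and (345,300). I'm descending on the grey one.

arm_command --pt "4 -0.15 0 0 0 0 8.7" --pt "4 0 0 0 0 0 8.7" --pt "3.5 0 0 0 0 0 8.7" --pt "1.5 0 0 0 0 0 8.7" --pt "0 0 0 0 0 0 8.7" --pt "0 0 0 0 0 0 4.0" --pt "0 0 0 0 0 0 4.0" --pt "0 0 0 0 0 0 4.0" --pt "0 0 0 0 0 0 4.0" --pt "0 0 0 0 0 0 4.0"

```text
time: 3.32
position: [0.42, -0.1666, 0.0412]
tool_rot: [0.504, 0.489, -0.499, 0.508]
ft_force: [0.4, 1.8, -0.8]
grip_width: 0.0488
```

```bash
python3 g.py .6245 -.172 .13 -90
```

```text
t 3.33 pos [ 0.42   -0.1666  0.0412] F [ 0.4  1.8 -0.8] w 0.0488 q [-0.63  0.64  2.03  0.    0.45  0.94]
axes x [ 0.024 -0.015 -1.   ] y [ 1.    -0.006  0.025] z [-0.006 -1.     0.015]
shift cm [-8.37 20.67  0.55] in goal axes [-8.88 20.45  0.54] turn [-0.006  0.015 -0.025]
```

arm_command --pt "-5 0 0 0 0 0 4.0" --pt "-4.5 0 0 0 0.015 -0.025 4.0" --pt "0 0 0 0 0 0 4.0"

```text
time: 3.7
position: [0.4175, -0.1655, 0.1359]
tool_rot: [-0.501, -0.5, 0.502, -0.497]
ft_force: [0.3, -0.2, -2.4]
grip_width: 0.0492
```

```bash
python3 g.py .6245 -.172 .13 -90;python3 w.py jar2 .42 -.166 .155 .18 .05;python3 g.py .6245 -.172 .13 -90|tail -1
```

```text
t 3.7 pos [ 0.4175 -0.1655  0.1359] F [ 0.3 -0.2 -2.4] w 0.0492 q [-0.63  0.44  1.95 -0.    0.76  0.95]
axes x [-0.005  0.002 -1.   ] y [ 1.    -0.005 -0.005] z [-0.005 -1.    -0.002]
shift cm [ 0.49 20.7   0.54] in goal axes [ 0.59 20.7   0.65] turn [-0.005 -0.002  0.005]
jar2 1683 centre [ 0.4224 -0.1681] r 0.0355 z [0.1552 0.1569 0.1759] bbox [ 0.3922 -0.203   0.155 ] [ 0.4329 -0.1333  0.1799]
shift cm [ 0.27 20.86  0.65] in goal axes [ 0.45 20.85  0.75] turn [-0.005 -0.005  0.008]
```

View pics/w_jar2.png

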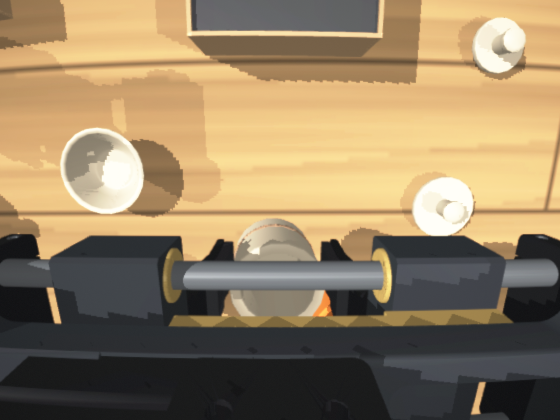

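The jar is held, with its rim front at row 220. I need its offset along x in the fingers.

```bash
python3 - <<'E'
import numpy as np
P=np.load('w_jar2.npy')[205:262,236:304].reshape(-1,3)
q=P[(P[:,2]>.09)&(P[:,2]<.2)]
for a in np.arange(.1,.18,.006):
    s=q[(q[:,2]>=a)&(q[:,2]<a+.006)]
    if len(s)>5: print(round(a,3),len(s),'x',np.percentile(s[:,0],[1,50,99]).round(4),'y',s[:,1].min().round(4),s[:,1].max().round(4),'yfront',s[s[:,0]>s[:,0].max()-.002][:,1].mean().round(4))
E
python3 g.py .6245 -.172 .13 -90
```

```text
0.1 271 x [0.4007 0.4034 0.4314] y -0.1847 -0.1422 yfront -0.1655
0.106 132 x [0.4165 0.4296 0.432 ] y -0.1849 -0.1419 yfront -0.1645
0.112 145 x [0.4178 0.4301 0.432 ] y -0.1847 -0.1425 yfront -0.1656
0.118 131 x [0.4222 0.4306 0.4328] y -0.1838 -0.1433 yfront -0.1662
0.124 216 x [0.4182 0.4301 0.4328] y -0.1837 -0.1434 yfront -0.1659
0.13 188 x [0.419  0.4304 0.4327] y -0.1831 -0.1442 yfront -0.1666
0.136 211 x [0.42   0.4308 0.4328] y -0.1825 -0.1452 yfront -0.1666
0.142 211 x [0.4208 0.4309 0.4331] y -0.1821 -0.146 yfront -0.1669
0.148 256 x [0.4228 0.4314 0.4332] y -0.1814 -0.1473 yfront -0.1678
0.154 703 x [0.4241 0.4289 0.433 ] y -0.1813 -0.149 yfront -0.1674
t 3.75 pos [ 0.416  -0.1645  0.1345] F [ 0.5  1.3 -2.1] w 0.0489 q [-0.63  0.45  1.95 -0.    0.76  0.95]
axes x [-0.008  0.005 -1.   ] y [ 1.    -0.005 -0.008] z [-0.005 -1.    -0.005]
shift cm [ 0.27 20.86  0.65] in goal axes [ 0.45 20.85  0.75] turn [-0.005 -0.005  0.008]
```

The jar sits about 8.5 mm off-centre in the pads because the arm drifted during the hold rows. I'll set it down and regrip it centred.

arm_command --pt "4.6 0 0 0 -0.005 0.008 4.0" --pt "4.3 0 0 0 0 0 4.0"

```text
time: 4.0
position: [0.4173, -0.1656, 0.0445]
tool_rot: [0.501, 0.496, -0.501, 0.502]
ft_force: [0.4, 0.2, -2.7]
grip_width: 0.0483
```

```bash
python3 g.py .416 -.1655 .0412 -90
```

```text
t 4.0 pos [ 0.4173 -0.1656  0.0445] F [ 0.4  0.2 -2.7] w 0.0483 q [-0.63  0.63  2.02 -0.    0.49  0.95]
axes x [ 0.006 -0.005 -1.   ] y [ 1.    -0.005  0.006] z [-0.005 -1.     0.005]
shift cm [ 0.33 -0.14 -0.01] in goal axes [ 0.33 -0.13 -0.01] turn [-0.005  0.005 -0.006]
```

arm_command --pt "0.3 0 0 0 0.003 -0.004 4.0" --pt "0 0 0 0 0 0 8.7" --pt "0 0 0 0 0 0 8.7" --pt "0 -0.85 0 0 0 0 8.7"

```text
time: 4.5
position: [0.4067, -0.1641, 0.0393]
tool_rot: [-0.501, -0.501, 0.501, -0.497]
ft_force: [0.1, -0.5, 0.6]
grip_width: 0.0713
```

```bash
python3 g.py .408 -.1655 .036 -90
```

```text
t 4.5 pos [ 0.4067 -0.1641  0.0393] F [ 0.1 -0.5  0.6] w 0.0713 q [-0.64  0.64  2.03 -0.    0.47  0.94]
axes x [-0.004  0.002 -1.   ] y [ 1.    -0.004 -0.004] z [-0.004 -1.    -0.002]
shift cm [0.33 0.14 0.14] in goal axes [0.33 0.13 0.14] turn [-0.004 -0.002  0.004]
```

arm_command --pt "0.4 0.1 0.1 0 0 0 4.0" --pt "0 0 0 0 0 0 4.0" --pt "0 0 0 0 0 0 4.0" --pt "0 0 0 0 0 0 4.0"

```text
time: 5.0
position: [0.4069, -0.1651, 0.0362]
tool_rot: [-0.501, -0.5, 0.502, -0.497]
ft_force: [0.2, 2.5, -0.5]
grip_width: 0.0497
```

```bash
python3 g.py .6245 -.172 .125 -90
```

```text
t 5.0 pos [ 0.4069 -0.1651  0.0362] F [ 0.2  2.5 -0.5] w 0.0497 q [-0.64  0.65  2.03 -0.    0.46  0.94]
axes x [-0.004  0.002 -1.   ] y [ 1.    -0.005 -0.004] z [-0.005 -1.    -0.002]
shift cm [-8.95 21.73  0.57] in goal axes [-8.88 21.76  0.69] turn [-0.005 -0.002  0.004]
```

arm_command --pt "-5 0 0 0 0 0 4.0" --pt "-5 2 0 0 0 0 4.0" --pt "-3 4 0.2 0 0 0 4.0" --pt "0 5 0.2 0 0 0 4.0" --pt "0 0 0 0 0 0 4.0"

```text
time: 5.62
position: [0.5192, -0.1692, 0.1666]
tool_rot: [0.501, 0.502, -0.502, 0.495]
ft_force: [-0.8, -0.8, -2.2]
grip_width: 0.0498
```

```bash
cat > box.py <<'E'
import sys
from h import *
k,*a=sys.argv[1:];x,y=map(float,a)
p,d,K,k1,T=cam('wrist');P=cloud(d,K,k1,T);cv2.imwrite(f'pics/w_{k}.png',p);np.save(f'w_{k}.npy',P)
r=np.hypot(P[...,0]-x,P[...,1]-y)
q=P[(r<.12)&(P[...,2]>.05)&(P[...,2]<.065)]
(c,s,g)=cv2.minAreaRect(q[:,:2].astype(np.float32));print('box',np.round(c,4),np.round(s,4),round(g,2),np.median(q[:,2]).round(4))
q=P[(r<.045)&(P[...,2]>.051)&(P[...,2]<.06)] # foam round the hole
m=P[(r<.05)&(P[...,2]<.045)]
print('hole',[np.round(v,4) for v in cv2.minEnclosingCircle(m[:,:2].astype(np.float32))],m[:,:2].mean(0).round(4),m[:,2].min().round(4))
E
python3 box.py boxB .6245 -.172; python3 g.py .6245 -.172 .15 -90
```

```text
box [ 0.6233 -0.175 ] [0.1409 0.1383] 89.3 0.0555
hole [array([ 0.6251, -0.1751]), np.float64(0.0291)] [ 0.6265 -0.1751] 0.0292
t 5.67 pos [ 0.5166 -0.1683  0.1661] F [-0.3  0.8 -1.9] w 0.0497 q [-0.52  0.5   1.68  0.    0.97  1.06]
axes x [-0.012  0.008 -1.   ] y [ 1.    -0.006 -0.012] z [-0.006 -1.    -0.008]
shift cm [ 1.47 10.82  0.32] in goal axes [ 1.61 10.79  0.37] turn [-0.006 -0.008  0.012]
```

View pics/w_boxB.png

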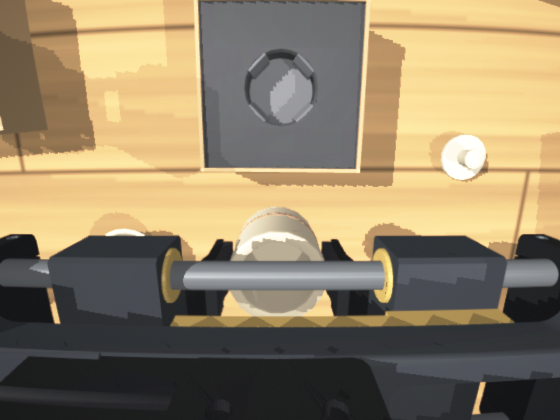

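```bash
cat > held.py <<'E'
import sys,numpy as np
k,z0,z1,r=sys.argv[1],*map(float,sys.argv[2:5])
P=np.load(f'w_{k}.npy')[190:262,225:315].reshape(-1,3)
for a in np.linspace(z0,z1,4):
    s=P[(abs(P[:,2]-a)<.004)]; f=s[s[:,0]>np.percentile(s[:,0],99)-.006]
    # circle of known radius r: fit centre
    from scipy.optimize import least_squares
    o=least_squares(lambda c:np.hypot(f[:,0]-c[0],f[:,1]-c[1])-r,[f[:,0].max()-r,f[:,1].mean()],loss='soft_l1',f_scale=.001)
    print(round(a,3),len(f),o.x.round(4),round(o.cost*1e6,2))
E
python3 held.py boxB .14 .18 .025
```

```text
0.14 99 [ 0.5168 -0.1712] 1.53
0.153 133 [ 0.5171 -0.1714] 4.89
0.167 215 [ 0.517  -0.1714] 3.67
0.18 265 [ 0.5171 -0.1716] 5.16
```

arm_command --pt "0 5.4 0.2 0 -0.008 0.012 4.0" --pt "2 5.4 0.2 0 0 0 4.0" --pt "2.5 0 0 0 0 0 4.0"

```text
time: 6.05
position: [0.6209, -0.1717, 0.1177]
tool_rot: [-0.5, -0.501, 0.503, -0.496]
ft_force: [-0.6, 0.2, -2.5]
grip_width: 0.0497
```

```bash
python3 g.py .6255 -.1727 .067 -90
```

```text
t 6.05 pos [ 0.6209 -0.1717  0.1177] F [-0.6  0.2 -2.5] w 0.0497 q [-0.44  0.68  1.46 -0.    1.01  1.14]
axes x [-0.007  0.002 -1.   ] y [ 1.    -0.007 -0.008] z [-0.007 -1.    -0.002]
shift cm [5.07 0.5  0.11] in goal axes [5.07 0.46 0.1 ] turn [-0.007 -0.002  0.008]
```

Align, then go down in small steps while reading the force.

arm_command --pt "1.5 0.45 0.1 -0.005 0 0.006 4.0" --pt "0.8 0 0 0 0 0 4.0"

```text
time: 6.3
position: [0.621, -0.1714, 0.0906]
tool_rot: [0.499, 0.503, -0.502, 0.496]
ft_force: [0.4, -1.0, -1.5]
grip_width: 0.0498
```

```bash
python3 g.py .6255 -.1727 .067 -90
```

```text
t 6.3 pos [ 0.621  -0.1714  0.0906] F [ 0.4 -1.  -1.5] w 0.0498 q [-0.44  0.72  1.48  0.    0.96  1.13]
axes x [-0.01   0.006 -1.   ] y [ 1.    -0.002 -0.01 ] z [-0.002 -1.    -0.006]
shift cm [2.35 0.48 0.14] in goal axes [2.36 0.45 0.13] turn [-0.002 -0.006  0.01 ]
```

arm_command --pt "0 0.45 0.1 0 -0.004 0.008 4.0" --pt "0.4 0 0 0 0 0 4.0"

```text
time: 6.55
position: [0.6246, -0.1726, 0.0867]
tool_rot: [-0.501, -0.5, 0.501, -0.498]
ft_force: [0.5, -0.7, -1.2]
grip_width: 0.0494
```

```bash
python3 g.py .6255 -.1727 .067 -90
```

```text
t 6.55 pos [ 0.6246 -0.1726  0.0867] F [ 0.5 -0.7 -1.2] w 0.0494 q [-0.44  0.72  1.48  0.    0.95  1.13]
axes x [-0.002  0.002 -1.   ] y [ 1.    -0.003 -0.002] z [-0.003 -1.    -0.002]
shift cm [1.97 0.1  0.01] in goal axes [1.97 0.09 0.01] turn [-0.003 -0.002  0.002]
```

arm_command --pt "0.8 0.05 0 0 0 0 4.0" --pt "0.6 0 0 0 0 0 4.0" --pt "0.5 0 0 0 0 0 4.0"

```text
time: 6.92
position: [0.6272, -0.1733, 0.0711]
tool_rot: [0.502, 0.498, -0.5, 0.5]
ft_force: [-0.7, 0.8, 1.9]
grip_width: 0.0494
```

```bash
python3 g.py .6255 -.1727 .067 -90
```

```text
t 6.92 pos [ 0.6272 -0.1733  0.0711] F [-0.7  0.8  1.9] w 0.0494 q [-0.44  0.75  1.48  0.    0.91  1.13]
axes x [ 0.004 -0.    -1.   ] y [ 1.    -0.003  0.004] z [-0.003 -1.     0.   ]
shift cm [ 0.41 -0.17 -0.06] in goal axes [ 0.41 -0.17 -0.06] turn [-0.003  0.    -0.004]
```

arm_command --pt "0.4 -0.1 0 0 0 0 4.0" --pt "0.4 0 0 0 0 0 4.0"

```text
time: 7.18
position: [0.6271, -0.1732, 0.067]
tool_rot: [0.502, 0.498, -0.5, 0.501]
ft_force: [-8.5, 4.6, 35.5]
grip_width: 0.0496
```

```bash
python3 g.py .6255 -.1727 .067 -90
```

```text
t 7.17 pos [ 0.6271 -0.1732  0.067 ] F [-8.5  4.6 35.5] w 0.0496 q [-0.44  0.75  1.48  0.    0.9   1.13]
axes x [ 0.006 -0.001 -1.   ] y [ 1.    -0.003  0.006] z [-0.003 -1.     0.001]
shift cm [-0.   -0.16 -0.05] in goal axes [ 0.   -0.16 -0.05] turn [-0.003  0.001 -0.006]
```

The jar has bottomed: force jumped to 35 N at the expected height. Releasing.

arm_command --pt "-0.05 0 0 0 0 0 8.7" --pt "0 0 0 0 0 0 8.7" --pt "0 0 0 0 0 0 8.7" --pt "-5 0 0 0 0 0 8.7" --pt "-5 -2 0 0 0 0 8.7" --pt "0 0 0 0 0 0 8.7"

```text
time: 7.92
position: [0.6057, -0.1734, 0.1668]
tool_rot: [0.501, 0.499, -0.5, 0.5]
ft_force: [1.2, -0.3, 0.4]
grip_width: 0.0864
```

```bash
python3 w.py jar3 .6251 -.175 .08 .1 .045; python3 g.py .566 .377 .17 -90
```

```text
jar3 1490 centre [ 0.6247 -0.1752] r 0.0252 z [0.0833 0.091  0.0923] bbox [ 0.6001 -0.2     0.0802] [ 0.6496 -0.1507  0.0943]
t 7.97 pos [ 0.6051 -0.1729  0.1648] F [ 0.  -1.  -1.3] w 0.0864 q [-0.46  0.6   1.48  0.    1.07  1.12]
axes x [-0.     0.001 -1.   ] y [ 1.    -0.003 -0.   ] z [-0.003 -1.    -0.001]
shift cm [ -0.45  -4.08 -54.98] in goal axes [ -0.52  -3.91 -54.99] turn [-0.003 -0.001  0.   ]
```

arm_command --pt "0 -0.4 -5.5 0 0 0 8.7" --pt "0 -0.4 -5.5 0 0 0 8.7" --pt "0 -0.4 -5.5 0 0 0 8.7" --pt "0 -0.4 -5.5 0 0 0 8.7" --pt "0 -0.4 -5.5 0 0 0 8.7" --pt "0 -0.4 -5.5 0 0 0 8.7" --pt "0 -0.4 -5.5 0 0 0 8.7" --pt "0 -0.4 -5.5 0 0 0 8.7" --pt "0 -0.4 -5.5 0 0 0 8.7" --pt "0 -0.4 -5.5 0 0 0 8.7" --pt "0 0 0 0 0 0 8.7"

```text
time: 9.35
position: [0.5623, 0.3928, 0.1408]
tool_rot: [-0.494, -0.504, 0.509, -0.492]
ft_force: [-0.6, -0.9, -0.3]
grip_width: 0.0871
```

```bash
python3 w.py tum .566 .377 .08 .1 .05; python3 g.py .566 .377 .042 -90
```

```text
tum 2106 centre [0.5673 0.3759] r 0.033 z [0.0817 0.0899 0.0913] bbox [0.5369 0.3433 0.08  ] [0.6002 0.4082 0.0924]
t 9.4 pos [0.5622 0.3904 0.1403] F [-0.4  0.1 -1.9] w 0.0868 q [0.44 0.71 1.32 0.01 1.14 2.02]
axes x [-0.03  -0.004 -1.   ] y [ 1.   -0.01 -0.03] z [-0.01  -1.     0.004]
shift cm [9.82 0.68 1.29] in goal axes [9.83 0.38 1.34] turn [-0.01   0.004  0.03 ]
```

View pics/w_tum.png

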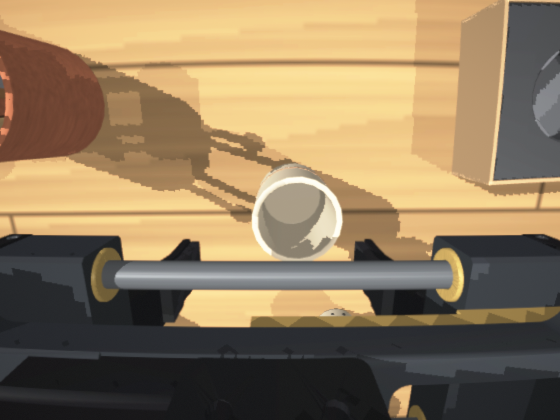

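The tumbler rim is at (297,218), between the fingers but off-centre. I'm aligning first, then descending.

arm_command --pt "2.5 0.5 1.45 -0.01 0.004 0.03 8.7" --pt "0 0 0 0 0 0 8.7"

```text
time: 9.65
position: [0.5655, 0.3731, 0.1117]
tool_rot: [-0.498, -0.5, 0.502, -0.5]
ft_force: [0.1, 0.2, -0.2]
grip_width: 0.0871
```

```bash
python3 g.py .5673 .3759 .042 -90
```

```text
t 9.65 pos [0.5655 0.3731 0.1117] F [ 0.1  0.2 -0.2] w 0.0871 q [ 0.42  0.73  1.38 -0.    1.04  1.99]
axes x [-0.004 -0.003 -1.   ] y [ 1.    -0.    -0.004] z [-0.    -1.     0.003]
shift cm [ 6.97  0.21 -0.31] in goal axes [ 6.97  0.18 -0.28] turn [-0.     0.003  0.004]
```

arm_command --pt "1.5 0.2 -0.25 0 0 0.003 8.7" --pt "5.2 0 0 0 0 0 8.7" --pt "0.1 0 0 0 0 0 5.0"

```text
time: 10.02
position: [0.5702, 0.3744, 0.0426]
tool_rot: [-0.501, -0.498, 0.501, -0.5]
ft_force: [-0.3, -0.1, 0.3]
grip_width: 0.0826
```

```bash
python3 g.py .5673 .3759 .042 -90
```

```text
t 10.03 pos [0.5702 0.3744 0.0426] F [-0.3 -0.1  0.3] w 0.0826 q [ 0.42  0.82  1.4  -0.    0.92  2.  ]
axes x [ 0.002 -0.002 -1.   ] y [ 1.    -0.005  0.002] z [-0.005 -1.     0.002]
shift cm [ 0.06 -0.29 -0.15] in goal axes [ 0.06 -0.29 -0.15] turn [-0.005  0.002 -0.002]
```

arm_command --pt "0 -0.25 -0.1 -0.004 0 0 5.0" --pt "0 0 0 0 0 0 5.0" --pt "0 0 0 0 0 0 5.0"

```text
time: 10.4
position: [0.5707, 0.377, 0.0471]
tool_rot: [0.503, 0.498, -0.498, 0.502]
ft_force: [-1.0, 1.0, -2.0]
grip_width: 0.0644
```

```bash
python3 g.py .661 .151 .18 -90
```

```text
t 10.4 pos [0.5707 0.377  0.0471] F [-1.  1. -2.] w 0.0644 q [ 0.42  0.81  1.4  -0.    0.92  1.99]
axes x [ 0.009  0.002 -1.   ] y [ 1.    -0.001  0.009] z [-0.001 -1.    -0.002]
shift cm [-13.25   9.16  22.57] in goal axes [-13.29   9.03  22.6 ] turn [-0.001 -0.002 -0.009]
```

arm_command --pt "-5.5 0 0 0 0 -0.008 5.0" --pt "-5.5 0 3 0 0 0 5.0" --pt "-1.5 -0.4 5.5 0 0 0 5.0" --pt "0 -0.4 5.5 0 0 0 5.0" --pt "0 -0.4 5.5 0 0 0 5.0" --pt "0 -0.4 3 0 0 0 5.0" --pt "0 0 0 0 0 0 5.0"

```text
time: 11.28
position: [0.5557, 0.1467, 0.1814]
tool_rot: [0.503, 0.498, -0.496, 0.503]
ft_force: [-0.7, 0.3, -2.3]
grip_width: 0.0644
```

```bash
python3 box.py boxA .661 .151;python3 g.py .661 .151 .15 -90; python3 held.py boxA .16 .21 .033
```

```text
box [0.6617 0.1489] [0.1407 0.141 ] 3.04 0.0555
hole [array([0.6619, 0.149 ]), np.float64(0.0373)] [0.6647 0.1491] 0.0213
t 11.32 pos [0.5561 0.1478 0.1815] F [ 0.3  0.2 -2.4] w 0.0643 q [0.06 0.51 1.61 0.   1.01 1.63]
axes x [ 0.013  0.002 -1.   ] y [1.    0.004 0.013] z [ 0.004 -1.    -0.002]
shift cm [ 3.29 10.45 -0.28] in goal axes [ 3.15 10.49 -0.32] turn [ 0.004 -0.002 -0.013]
0.16 143 [0.5534 0.145 ] 1.94
0.177 213 [0.5536 0.1447] 6.94
0.193 241 [0.5532 0.1444] 3.51
0.21 331 [0.5531 0.1442] 5.12
```

View pics/w_boxA.png

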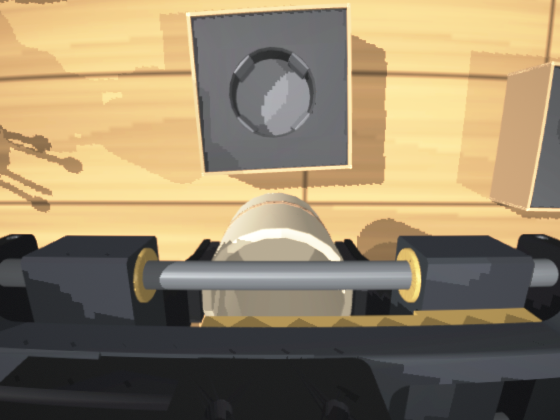

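arm_command --pt "0 5.4 -0.2 0 0 -0.008 5.0" --pt "2.5 5.4 -0.2 0 0 0 5.0" --pt "4 0 0 0 0 0 5.0"

```text
time: 11.7
position: [0.6679, 0.1571, 0.1202]
tool_rot: [0.503, 0.5, -0.494, 0.504]
ft_force: [-0.1, -0.0, -3.0]
grip_width: 0.0638
```

```bash
python3 g.py .6644 .1516 .069 -90
```

```text
t 11.7 pos [0.6679 0.1571 0.1202] F [-0.1 -0.  -3. ] w 0.0638 q [0.07 0.72 1.36 0.   1.05 1.63]
axes x [ 0.013  0.004 -1.   ] y [1.    0.007 0.013] z [ 0.007 -1.    -0.004]
shift cm [ 5.11 -0.42  0.57] in goal axes [ 5.12 -0.35  0.55] turn [ 0.007 -0.004 -0.013]
```

arm_command --pt "0.9 -0.35 0.55 0.005 -0.003 -0.012 5.0" --pt "0 0 0 0 0 0 5.0"

```text
time: 11.95
position: [0.6617, 0.1537, 0.1078]
tool_rot: [0.497, 0.503, -0.5, 0.499]
ft_force: [1.0, 0.4, -2.0]
grip_width: 0.0645
```

```bash
python3 g.py .6644 .1516 .069 -90
```

```text
t 11.95 pos [0.6617 0.1537 0.1078] F [ 1.   0.4 -2. ] w 0.0645 q [0.06 0.73 1.37 0.   1.04 1.63]
axes x [-0.007  0.001 -1.   ] y [ 1.     0.005 -0.007] z [ 0.005 -1.    -0.001]
shift cm [3.88 0.29 0.22] in goal axes [3.88 0.27 0.21] turn [ 0.005 -0.001  0.007]
```

arm_command --pt "0.4 0.2 0.15 0.004 0 0.005 5.0" --pt "0.7 0 0 0 0 0 5.0"

```text
time: 12.2
position: [0.6651, 0.1531, 0.0998]
tool_rot: [0.501, 0.5, -0.498, 0.501]
ft_force: [0.2, -0.1, -2.5]
grip_width: 0.0639
```

```bash
python3 g.py .6644 .1516 .069 -90
```

```text
t 12.2 pos [0.6651 0.1531 0.0998] F [ 0.2 -0.1 -2.5] w 0.0639 q [0.06 0.74 1.38 0.   1.02 1.63]
axes x [ 0.004  0.002 -1.   ] y [1.    0.002 0.004] z [ 0.002 -1.    -0.002]
shift cm [ 3.08 -0.09  0.16] in goal axes [ 3.08 -0.07  0.15] turn [ 0.002 -0.002 -0.004]
```

arm_command --pt "0.8 0 0.1 0 0 -0.002 5.0" --pt "0.7 0 0 0 0 0 5.0" --pt "0.6 0 0 0 0 0 5.0"

```text
time: 12.58
position: [0.6659, 0.1517, 0.0813]
tool_rot: [0.501, 0.499, -0.498, 0.501]
ft_force: [-2.0, -1.1, 1.3]
grip_width: 0.0647
```

```bash
python3 g.py .6644 .1516 .069 -90
```

```text
t 12.57 pos [0.6659 0.1517 0.0813] F [-2.  -1.1  1.3] w 0.0647 q [0.06 0.77 1.39 0.   0.98 1.63]
axes x [ 0.005  0.001 -1.   ] y [1.    0.002 0.005] z [ 0.002 -1.    -0.001]
shift cm [ 1.23 -0.16  0.02] in goal axes [ 1.23 -0.15  0.01] turn [ 0.002 -0.001 -0.005]
```

arm_command --pt "0.6 -0.1 0 0 0 -0.003 5.0" --pt "0.5 0 0 0 0 0 5.0"

```text
time: 12.82
position: [0.6647, 0.1513, 0.0702]
tool_rot: [0.5, 0.5, -0.499, 0.501]
ft_force: [-1.4, -0.9, 2.1]
grip_width: 0.0642
```

```bash
python3 g.py .6644 .1516 .069 -90
```

```text
t 12.82 pos [0.6647 0.1513 0.0702] F [-1.4 -0.9  2.1] w 0.0642 q [0.06 0.78 1.39 0.   0.97 1.63]
axes x [ 0.001  0.001 -1.   ] y [1.    0.002 0.001] z [ 0.002 -1.    -0.001]
shift cm [ 0.12 -0.03 -0.03] in goal axes [ 0.12 -0.03 -0.03] turn [ 0.002 -0.001 -0.001]
```

arm_command --pt "0.3 0 0 0 0 0 5.0"

```text
time: 12.95
position: [0.6648, 0.1515, 0.0681]
tool_rot: [0.5, 0.5, -0.499, 0.501]
ft_force: [-5.1, 0.2, 17.8]
grip_width: 0.0639
```

```bash
python3 g.py .6644 .1516 .067 -90
```

```text
t 12.95 pos [0.6648 0.1515 0.0681] F [-5.1  0.2 17.8] w 0.0639 q [0.06 0.78 1.39 0.   0.96 1.63]
axes x [ 0.001  0.001 -1.   ] y [1.    0.002 0.001] z [ 0.002 -1.    -0.001]
shift cm [ 0.11 -0.04 -0.01] in goal axes [ 0.11 -0.04 -0.01] turn [ 0.002 -0.001 -0.001]
```

The force rise at 0.068 shows the tumbler is home. I'm releasing, lifting and checking.

arm_command --pt "0.05 0 0 0 0 0 8.7" --pt "0 0 0 0 0 0 8.7" --pt "0 0 0 0 0 0 8.7" --pt "-5 0 0 0 0 0 8.7" --pt "-5.5 -2 -0.5 0 0 0 8.7" --pt "0 0 0 0 0 0 8.7"

```text
time: 13.7
position: [0.6458, 0.157, 0.173]
tool_rot: [0.501, 0.5, -0.499, 0.5]
ft_force: [-0.0, -0.7, 0.2]
grip_width: 0.0869
```

```bash
python3 w.py tum2 .6618 .149 .1 .13 .045; python3 g.py .417 .328 .17 -90
python3 - <<'E'
from h import *
P=np.load('w_tum2.npy');
for s in (0,1,2,3): 
    a=s*np.pi/2; c=np.array([.6618,.149])+.0305*np.array([np.cos(a),np.sin(a)])
    q=P[np.hypot(P[...,0]-c[0],P[...,1]-c[1])<.004]; print(s,np.percentile(q[:,2],80).round(4),len(q))
E
```

```text
tum2 2051 centre [0.6627 0.1491] r 0.033 z [0.1025 0.1131 0.1145] bbox [0.63   0.1164 0.1   ] [0.6956 0.1813 0.1154]
t 13.75 pos [0.645  0.1565 0.1705] F [ 0.3 -0.3  0.6] w 0.0873 q [0.07 0.64 1.38 0.   1.13 1.64]
axes x [-0.001  0.002 -1.   ] y [ 1.     0.001 -0.001] z [ 0.001 -1.    -0.002]
shift cm [  0.1  -22.79 -17.16] in goal axes [  0.05 -22.8  -17.15] turn [ 0.001 -0.002  0.001]
0 0.1139 106
1 0.1136 133
2 0.1129 200
3 0.286 287
```

arm_command --pt "0 -5.6 -4.3 0 0 0 8.7" --pt "0 -5.6 -4.3 0 0 0 8.7" --pt "0 -5.6 -4.3 0 0 0 8.7" --pt "3 -5.8 -4.3 0 0 0 8.7" --pt "0 0 0 0 0 0 8.7"

```text
time: 14.38
position: [0.4426, 0.3074, 0.1396]
tool_rot: [-0.498, -0.501, 0.504, -0.497]
ft_force: [-0.7, 0.1, -0.2]
grip_width: 0.0873
```

```bash
python3 w.py str .417 .328 .052 .07 .04; python3 g.py .417 .328 .05 -90
```

```text
str 740 centre [0.4163 0.3263] r 0.0282 z [0.0534 0.0601 0.0614] bbox [0.4038 0.2986 0.052 ] [0.4441 0.3537 0.0626]
t 14.43 pos [0.4459 0.3073 0.1406] F [-0.2  0.1 -0.3] w 0.0868 q [0.4  0.53 1.72 0.   0.9  1.97]
axes x [-0.004 -0.    -1.   ] y [ 1.    -0.006 -0.004] z [-0.006 -1.     0.   ]
shift cm [ 9.08 -2.86 -2.06] in goal axes [ 9.06 -2.89 -2.07] turn [-0.006  0.     0.004]
```

View pics/w_str.png

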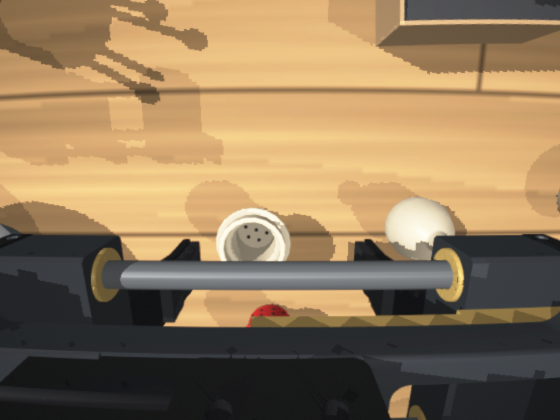

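The grey strainer (perforated floor) is at (254,238); the red one is at (270,318), further back. The vase at (420,225) is clear of the right finger.

arm_command --pt "2 -2.9 -1.9 -0.005 0 0.003 8.7" --pt "0 0 0 0 0 0 8.7" --grip_force 25

```text
time: 14.68
position: [0.4195, 0.3263, 0.1192]
tool_rot: [0.501, 0.499, -0.5, 0.499]
ft_force: [0.8, 0.0, -1.0]
grip_width: 0.0874
```

```bash
python3 g.py .4162 .3262 .052 -90
```

```text
t 14.68 pos [0.4195 0.3263 0.1192] F [ 0.8  0.  -1. ] w 0.0874 q [ 0.45  0.55  1.76 -0.    0.82  2.02]
axes x [ 0.001  0.    -1.   ] y [ 1.    -0.003  0.001] z [-0.003 -1.    -0.   ]
shift cm [ 6.72 -0.34  0.01] in goal axes [ 6.72 -0.33  0.01] turn [-0.003 -0.    -0.001]
```

arm_command --pt "3.5 -0.3 0 0 0 0 8.7" --pt "2.9 0 0 0 0 0 8.7" --pt "0 0 0 0 0 0 7.0"

```text
time: 15.05
position: [0.4252, 0.3259, 0.0543]
tool_rot: [0.505, 0.497, -0.498, 0.5]
ft_force: [0.1, 0.9, 0.1]
grip_width: 0.0823
```

```bash
python3 g.py .4162 .3262 .0515 -90
```

```text
t 15.05 pos [0.4252 0.3259 0.0543] F [0.1 0.9 0.1] w 0.0823 q [ 0.45  0.67  1.8  -0.    0.67  2.02]
axes x [ 0.01   0.003 -1.   ] y [ 1.    -0.007  0.01 ] z [-0.007 -1.    -0.003]
shift cm [ 0.27 -0.91 -0.03] in goal axes [ 0.28 -0.9  -0.03] turn [-0.007 -0.003 -0.01 ]
```

arm_command --pt "0.25 -0.85 0 -0.005 -0.002 -0.009 7.0" --pt "0 0 0 0 0 0 6.5"

```text
time: 15.3
position: [0.4192, 0.3257, 0.053]
tool_rot: [0.502, 0.499, -0.499, 0.499]
ft_force: [-1.1, -0.1, 0.4]
grip_width: 0.068
```

```bash
python3 g.py .4162 .3262 .0515 -90
```

```text
t 15.3 pos [0.4192 0.3257 0.053 ] F [-1.1 -0.1  0.4] w 0.068 q [0.45 0.67 1.8  0.   0.67 2.02]
axes x [ 0.004  0.003 -1.   ] y [ 1.    -0.003  0.004] z [-0.003 -1.    -0.003]
shift cm [ 0.15 -0.3  -0.05] in goal axes [ 0.15 -0.3  -0.05] turn [-0.003 -0.003 -0.004]
```

arm_command --pt "0.15 -0.3 0 0 -0.002 -0.003 5.0" --pt "0.05 0 0 0 0 0 5.0" --pt "0 0 0 0 0 0 5.0"

```text
time: 15.68
position: [0.4173, 0.3265, 0.0528]
tool_rot: [0.502, 0.499, -0.499, 0.5]
ft_force: [0.4, 0.0, -1.3]
grip_width: 0.0548
```

```bash
python3 g.py .4162 .3262 .0515 -90
```

```text
t 15.68 pos [0.4173 0.3265 0.0528] F [ 0.4  0.  -1.3] w 0.0548 q [0.45 0.67 1.81 0.   0.66 2.03]
axes x [ 0.004  0.002 -1.   ] y [ 1.    -0.003  0.004] z [-0.003 -1.    -0.002]
shift cm [ 0.13 -0.11  0.03] in goal axes [ 0.13 -0.11  0.03] turn [-0.003 -0.002 -0.004]
```

arm_command --pt "-3 0 0 0 0 0 5.0" --pt "-6 0 0 0 0 0 5.0" --pt "-6 0 0 0 0 0 5.0" --pt "0 3.4 4.4 0 0 0 5.0" --pt "0 3.4 4.4 0 0 0 5.0" --pt "0 3.4 4.4 0 0 0 5.0" --pt "0 3.4 4.4 0 0 0 5.0" --pt "0 0 0 0 0 0 5.0"

```text
time: 16.68
position: [0.5557, 0.1458, 0.2081]
tool_rot: [0.501, 0.499, -0.498, 0.502]
ft_force: [-0.2, 0.7, -2.1]
grip_width: 0.0545
```

```bash
python3 w.py str2 .6627 .1491 .105 .125 .045;python3 g.py .6627 .1491 .1215 -90; python3 held.py str2 .196 .206 .028;python3 held.py str2 .155 .18 .0235
```

```text
str2 1682 centre [0.6626 0.1487] r 0.033 z [0.1074 0.1132 0.1146] bbox [0.63   0.1163 0.105 ] [0.6952 0.1809 0.1161]
t 16.73 pos [0.5536 0.1473 0.2077] F [-0.3  0.2 -1.8] w 0.0543 q [0.06 0.47 1.58 0.   1.08 1.63]
axes x [ 0.003  0.001 -1.   ] y [1.    0.004 0.003] z [ 0.004 -1.    -0.001]
shift cm [ 8.66 10.88 -0.12] in goal axes [ 8.62 10.91 -0.18] turn [ 0.004 -0.001 -0.003]
0.196 19 [0.5366 0.1435] 8.82
0.199 73 [0.5595 0.1439] 33.57
0.203 561 [0.5579 0.1438] 435.27
0.206 600 [0.5577 0.1438] 518.16Traceback (most recent call last):
  File "held.py", line 5, in <module>
    s=P[(abs(P[:,2]-a)<.004)]; f=s[s[:,0]>np.percentile(s[:,0],99)-.006]
                                          ~~~~~~~~~~~~~^^^^^^^^^^^
    return _quantile_unchecked(
        a, q, axis, out, overwrite_input, method, keepdims, weights)
    return _ureduce(a,
                    func=_quantile_ureduce_func,
    ...<5 lines>...
                    overwrite_input=overwrite_input,
                    method=method)
    r = func(a, **kwargs)
    result = _quantile(arr,
                       quantiles=q,
    ...<2 lines>...
                       out=out,
                       weights=wgt)
    slices_having_nans = np.isnan(arr[-1, ...])
                                  ~~~^^^^^^^^^
IndexError: index -1 is out of bounds for axis 0 with size 0
```

View pics/w_str2.png

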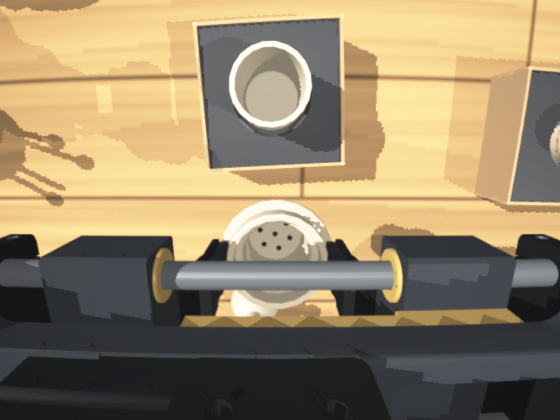

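The strainer is held level at (275,240), with the tumbler in its box at (271,87).

Run:
```python
import numpy as np
P=np.load('w_str2.npy')[190:262,205:345].reshape(-1,3)
for a,b in((.198,.207),(.212,.22)):
    s=P[(P[:,2]>a)&(P[:,2]<b)]
    e=s[s[:,0]>s[:,0].max()-.006]
    print(a,len(s),'xmax',np.percentile(s[:,0],[99,100]).round(4),'front y',e[:,1].mean().round(4),'z',np.median(s[:,2]).round(4), 'y',s[:,1].min().round(4),s[:,1].max().round(4))
```

```text
0.198 1947 xmax [0.5873 0.5882] front y 0.1438 z 0.2043 y 0.1125 0.1748
0.212 1393 xmax [0.5829 0.5833] front y 0.1437 z 0.2162 y 0.1074 0.1793
```

arm_command --pt "0 5.4 -0.25 0.003 0 -0.003 5.0" --pt "1.5 5.4 -0.25 0 0 0 5.0" --pt "0 0 0 0 0 0 5.0"

```text
time: 17.1
position: [0.6559, 0.1558, 0.1885]
tool_rot: [0.496, 0.505, -0.502, 0.497]
ft_force: [-0.9, 0.7, -1.1]
grip_width: 0.0542
```

```bash
python3 g.py .6622 .1520 .1207 -90
```

```text
t 17.1 pos [0.6559 0.1558 0.1885] F [-0.9  0.7 -1.1] w 0.0542 q [0.07 0.64 1.32 0.   1.2  1.63]
axes x [-0.013  0.001 -1.   ] y [ 1.     0.004 -0.013] z [ 0.004 -1.    -0.001]
shift cm [6.77 0.72 0.39] in goal axes [6.78 0.63 0.38] turn [ 0.004 -0.001  0.013]
```

arm_command --pt "0.5 0.6 0.35 0.002 0 0.011 5.0" --pt "0 0 0 0 0 0 5.0"

```text
time: 17.35
position: [0.6587, 0.1542, 0.1825]
tool_rot: [0.498, 0.503, -0.5, 0.499]
ft_force: [-0.1, 0.2, -1.8]
grip_width: 0.0544
```

```bash
python3 g.py .6622 .1520 .1207 -90
```

```text
t 17.35 pos [0.6587 0.1542 0.1825] F [-0.1  0.2 -1.8] w 0.0544 q [0.06 0.64 1.33 0.   1.18 1.63]
axes x [-0.006  0.001 -1.   ] y [ 1.     0.005 -0.006] z [ 0.005 -1.    -0.001]
shift cm [6.18 0.38 0.23] in goal axes [6.18 0.35 0.22] turn [ 0.005 -0.001  0.006]
```

arm_command --pt "1.0 0.4 0.2 0.003 0 0.005 5.0" --pt "0.3 0.05 0 0 0 0 5.0"

```text
time: 17.6
position: [0.6619, 0.1527, 0.1701]
tool_rot: [0.5, 0.501, -0.499, 0.5]
ft_force: [-0.4, -0.6, -1.2]
grip_width: 0.0544
```

```bash
python3 g.py .6622 .1520 .1207 -90
```

```text
t 17.6 pos [0.6619 0.1527 0.1701] F [-0.4 -0.6 -1.2] w 0.0544 q [0.06 0.66 1.33 0.   1.15 1.63]
axes x [-0.     0.001 -1.   ] y [ 1.     0.003 -0.   ] z [ 0.003 -1.    -0.001]
shift cm [4.94 0.03 0.07] in goal axes [4.94 0.03 0.07] turn [ 0.003 -0.001  0.   ]
```

arm_command --pt "1.2 0 0.05 0 0 0 5.0" --pt "1.2 0 0 0 0 0 5.0"

```text
time: 17.85
position: [0.6622, 0.1522, 0.1459]
tool_rot: [0.5, 0.501, -0.499, 0.501]
ft_force: [0.6, 0.5, -1.7]
grip_width: 0.0546
```

```bash
python3 g.py .6622 .1520 .1207 -90
```

```text
t 17.85 pos [0.6622 0.1522 0.1459] F [ 0.6  0.5 -1.7] w 0.0546 q [0.06 0.68 1.35 0.   1.1  1.63]
axes x [ 0.002  0.002 -1.   ] y [1.    0.002 0.002] z [ 0.002 -1.    -0.002]
shift cm [ 2.52 -0.    0.02] in goal axes [2.52 0.   0.02] turn [ 0.002 -0.002 -0.002]
```

arm_command --pt "1.1 0 0 0 0 -0.001 5.0" --pt "1.0 0 0 0 0 0 5.0"

```text
time: 18.1
position: [0.6617, 0.1521, 0.1226]
tool_rot: [0.5, 0.501, -0.499, 0.5]
ft_force: [-0.2, -0.6, -1.4]
grip_width: 0.0541
```

```bash
python3 g.py .6622 .1520 .1207 -90
```

```text
t 18.1 pos [0.6617 0.1521 0.1226] F [-0.2 -0.6 -1.4] w 0.0541 q [0.06 0.71 1.37 0.   1.06 1.63]
axes x [-0.001  0.002 -1.   ] y [ 1.     0.002 -0.001] z [ 0.002 -1.    -0.002]
shift cm [0.19 0.05 0.01] in goal axes [0.19 0.05 0.01] turn [ 0.002 -0.002  0.001]
```

Lower another 1–2 mm, release, lift and look.

arm_command --pt "0.18 0.03 0 0 0 0 5.0" --pt "0 0 0 0 0 0 7.0" --pt "0 0 0 0 0 0 7.5" --pt "-2 0 0 0 0 0 7.5" --pt "-5 0 0 0 0 0 8.0" --pt "-1 -2.5 0 0 0 0 8.7" --pt "0 0 0 0 0 0 8.7"

```text
time: 18.98
position: [0.639, 0.1519, 0.2075]
tool_rot: [0.501, 0.5, -0.498, 0.501]
ft_force: [0.4, 0.4, -0.8]
grip_width: 0.0861
```

```bash
python3 w.py str3 .6627 .1489 .123 .14 .045; python3 w.py str3f .6627 .1489 .11 .12 .045; python3 g.py .417 -.327 .17 -90
```

```text
str3 1138 centre [0.661  0.1506] r 0.028 z [0.125  0.1292 0.1304] bbox [0.6332 0.123  0.123 ] [0.6889 0.1782 0.1315]
str3f 2097 centre [0.6617 0.1503] r 0.0338 z [0.1129 0.1172 0.1186] bbox [0.6284 0.1168 0.11  ] [0.6952 0.183  0.12  ]
t 19.07 pos [0.641  0.1517 0.2068] F [-0.1  0.1 -0.2] w 0.0864 q [0.06 0.59 1.36 0.   1.18 1.63]
axes x [ 0.007  0.001 -1.   ] y [1.    0.002 0.007] z [ 0.002 -1.    -0.001]
shift cm [  3.46 -22.51  47.83] in goal axes [  3.68 -22.4   47.87] turn [ 0.002 -0.001 -0.007]
```

View pics/w_str3.png

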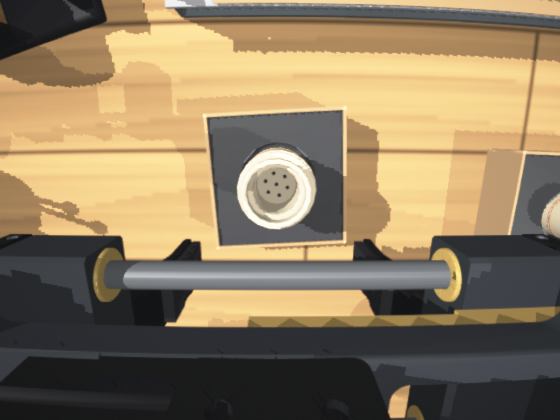

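The strainer hangs flat at (277,187): its collar is level at 0.129 m and its axis is 2 mm from the tumbler's. Next is the large lid.

arm_command --pt "0 -2.5 5.4 0 0 -0.005 8.7" --pt "0 -2.5 5.4 0 0 0 8.7" --pt "0 -2.5 5.4 0 0 0 8.7" --pt "0 -2.5 5.4 0 0 0 8.7" --pt "0 -2.5 5.4 0 0 0 8.7" --pt "1.5 -2.5 5.4 0 0 0 8.7" --pt "2 -2.5 5.4 0 0 0 8.7" --pt "2 -2.5 5.4 0 0 0 8.7" --pt "2 -2.4 4.6 0 0 0 8.7" --pt "0 0 0 0 0 0 8.7"

```text
time: 20.32
position: [0.4262, -0.3432, 0.1264]
tool_rot: [0.502, 0.496, -0.497, 0.505]
ft_force: [0.3, -0.1, -0.6]
grip_width: 0.0871
```

```bash
python3 w.py lid .417 -.327 .007 .017 .04;python3 w.py lidk .417 -.327 .024 .04 .03; python3 g.py .417 -.327 .015 -90
```

```text
lid 2664 centre [ 0.4162 -0.3296] r 0.0301 z [0.0113 0.0125 0.0136] bbox [ 0.387  -0.3587  0.007 ] [ 0.446  -0.3001  0.0169]
lidk 392 centre [ 0.4164 -0.3298] r 0.0101 z [0.0298 0.032  0.0334] bbox [ 0.4067 -0.3386  0.0255] [ 0.426  -0.3201  0.0347]
t 20.43 pos [ 0.4276 -0.3401  0.1276] F [-0.1  0.   0.6] w 0.0874 q [-0.88  0.55  1.73  0.01  0.85  0.67]
axes x [ 0.015 -0.004 -1.   ] y [1.    0.007 0.015] z [ 0.007 -1.     0.004]
shift cm [11.24 -1.22 -1.37] in goal axes [11.26 -1.06 -1.31] turn [ 0.007  0.004 -0.015]
```

View pics/w_lid.png

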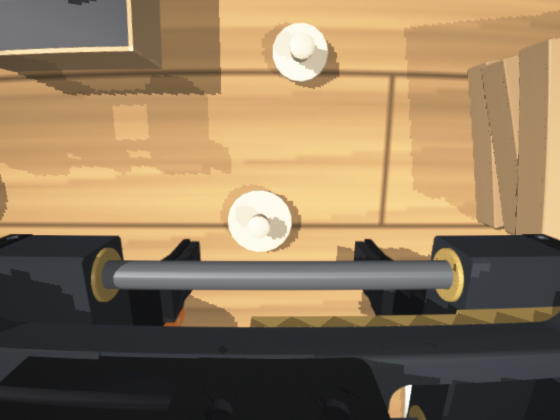

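The large lid (60 mm disc) is at (260,222) and the small one at (300,53). I'm aligning on the large one.

arm_command --pt "5 -1.1 -1.15 0.006 0.003 -0.013 6.0" --pt "1.5 0 0 0 0 0 4.5" --grip_force 20

```text
time: 20.68
position: [0.4205, -0.3285, 0.0635]
tool_rot: [0.499, 0.498, -0.499, 0.504]
ft_force: [0.0, 0.1, -0.2]
grip_width: 0.0743
```

```bash
python3 g.py .4163 -.3297 .017 -90
```

```text
t 20.68 pos [ 0.4205 -0.3285  0.0635] F [ 0.   0.1 -0.2] w 0.0743 q [-0.87  0.65  1.8   0.    0.69  0.69]
axes x [ 0.006 -0.006 -1.   ] y [1.    0.004 0.006] z [ 0.004 -1.     0.006]
shift cm [ 4.64 -0.45  0.09] in goal axes [ 4.65 -0.42  0.12] turn [ 0.004  0.006 -0.006]
```

arm_command --pt "2.5 -0.4 0.1 0.003 0.005 -0.005 4.5" --pt "1.5 0 0 0 0 0 4.0"

```text
time: 20.92
position: [0.4206, -0.33, 0.0242]
tool_rot: [0.499, 0.499, -0.499, 0.504]
ft_force: [0.6, -0.3, -0.4]
grip_width: 0.055
```

```bash
python3 g.py .4163 -.3297 .017 -90
```

```text
t 20.93 pos [ 0.4206 -0.33    0.0242] F [ 0.6 -0.3 -0.4] w 0.055 q [-0.88  0.72  1.81  0.    0.61  0.69]
axes x [ 0.006 -0.005 -1.   ] y [1.    0.005 0.006] z [ 0.005 -1.     0.005]
shift cm [ 0.72 -0.43 -0.03] in goal axes [ 0.72 -0.43 -0.03] turn [ 0.005  0.005 -0.006]
```

arm_command --pt "0.6 -0.45 0 0.004 0.004 -0.005 3.5" --pt "0 0 0 0 0 0 2.8"

```text
time: 21.18
position: [0.4176, -0.3302, 0.0184]
tool_rot: [0.499, 0.5, -0.499, 0.502]
ft_force: [0.2, 0.6, 0.4]
grip_width: 0.0346
```

```bash
python3 g.py .4163 -.3297 .017 -90
```

```text
t 21.18 pos [ 0.4176 -0.3302  0.0184] F [0.2 0.6 0.4] w 0.0346 q [-0.88  0.73  1.81 -0.    0.6   0.69]
axes x [ 0.002 -0.002 -1.   ] y [1.    0.003 0.002] z [ 0.003 -1.     0.002]
shift cm [ 0.14 -0.13 -0.05] in goal axes [ 0.14 -0.13 -0.05] turn [ 0.003  0.002 -0.002]
```

arm_command --pt "0.1 -0.12 0 0.002 0.001 -0.001 1.2" --pt "0 0 0 0 0 0 1.2" --pt "0 0 0 0 0 0 1.2"

```text
time: 21.55
position: [0.4173, -0.3312, 0.0191]
tool_rot: [0.5, 0.498, -0.5, 0.502]
ft_force: [0.1, -0.1, -0.3]
grip_width: 0.0182
```

```bash
python3 g.py .4163 -.3297 .017 -90
```

```text
t 21.55 pos [ 0.4173 -0.3312  0.0191] F [ 0.1 -0.1 -0.3] w 0.0182 q [-0.88  0.73  1.81 -0.    0.6   0.69]
axes x [ 0.003 -0.004 -1.   ] y [1.    0.001 0.003] z [ 0.    -1.     0.004]
shift cm [ 0.21 -0.1  -0.15] in goal axes [ 0.21 -0.1  -0.15] turn [ 0.001  0.004 -0.003]
```

arm_command --pt "-3 0 0 0 0 0 1.2" --pt "-6 0 0 0 0 0 1.2" --pt "-6 1.5 -5.3 0 0 0 1.2" --pt "-4 1.5 -5.3 0 0 0 1.2" --pt "0 1.5 -5.3 0 0 0 1.2" --pt "0 1.5 -5.3 0 0 0 1.2" --pt "0 1.5 -5.3 0 0 0 1.2" --pt "0 1.5 -5.3 0 0 0 1.2" --pt "0 1.5 -5.3 0 0 0 1.2" --pt "0 1.5 -5.3 0 0 0 1.2" --pt "0 1.5 -5.3 0 0 0 1.2" --pt "0 0 0 0 0 0 1.2"

```text
time: 23.05
position: [0.555, 0.1407, 0.1996]
tool_rot: [0.503, 0.493, -0.499, 0.505]
ft_force: [-0.1, -0.7, -0.4]
grip_width: 0.0183
```

```bash
python3 g.py .661 .1506 .1415 -90;python3 w.py lid2 .661 .1506 .124 .14 .045;python3 g.py .661 .1506 .1415 -90
python3 - <<'E'
import numpy as np
from h import robot
z=robot.get_obs()['position'][2]-.0065
P=np.load('w_lid2.npy')[170:262,180:380].reshape(-1,3)
s=P[abs(P[:,2]-z)<.005]; e=s[s[:,0]>s[:,0].max()-.006]
print(len(s),'z',np.median(s[:,2]).round(4),'xmax',np.percentile(s[:,0],[99,100]).round(4),'cx',(s[:,0].max()-.03).round(4),'front y',e[:,1].mean().round(4),'y',s[:,1].min().round(4),s[:,1].max().round(4))
A=np.c_[s[:,:2],np.ones(len(s))];print('slopes',np.linalg.lstsq(A,s[:,2],rcond=None)[0][:2].round(3))
E
```

```text
t 23.05 pos [0.555  0.1407 0.1996] F [-0.1 -0.7 -0.4] w 0.0183 q [ 0.06  0.48  1.6  -0.01  1.05  1.64]
axes x [ 0.016 -0.008 -1.   ] y [ 1.    -0.005  0.016] z [-0.005 -1.     0.008]
shift cm [ 5.98 10.5  -1.09] in goal axes [ 5.81 10.6  -0.99] turn [-0.005  0.008 -0.016]
lid2 1447 centre [0.6612 0.1504] r 0.0279 z [0.1259 0.1291 0.1305] bbox [0.6335 0.1232 0.124 ] [0.6886 0.1782 0.1318]
t 23.1 pos [0.5542 0.1389 0.1994] F [-0.2 -0.1 -0.6] w 0.0183 q [ 0.06  0.48  1.6  -0.01  1.05  1.64]
axes x [ 0.015 -0.009 -1.   ] y [ 1.    -0.007  0.015] z [-0.007 -1.     0.009]
shift cm [ 5.94 10.58 -1.29] in goal axes [ 5.79 10.68 -1.17] turn [-0.007  0.009 -0.015]
3235 z 0.1938 xmax [0.5838 0.5844] cx 0.5544 front y 0.1384 y 0.1113 0.1659
slopes [-0.013 -0.004]
```

View pics/w_lid2.png

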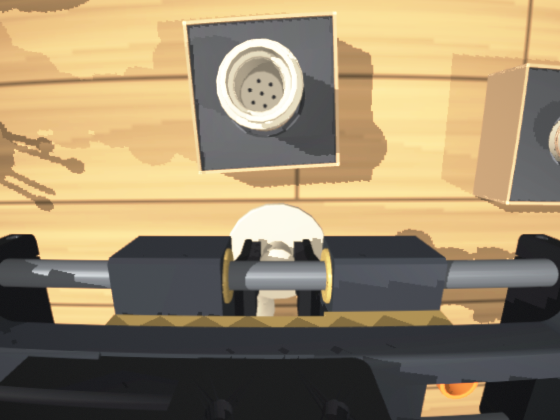

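The lid is held level at (277,235) and the collar is at (261,85).

arm_command --pt "0 5.4 -0.6 -0.003 0.006 -0.013 1.2" --pt "0.5 5.3 -0.6 0 0 0 1.2" --pt "0 0 0 0 0 0 1.2"

```text
time: 23.48
position: [0.6578, 0.1461, 0.1921]
tool_rot: [-0.498, -0.499, 0.505, -0.497]
ft_force: [-0.9, 0.7, -1.3]
grip_width: 0.0179
```

```bash
python3 g.py .6613 .1519 .1407 -90
```

```text
t 23.48 pos [0.6578 0.1461 0.1921] F [-0.9  0.7 -1.3] w 0.0179 q [ 0.06  0.63  1.32 -0.    1.2   1.63]
axes x [-0.009 -0.005 -1.   ] y [ 1.    -0.007 -0.009] z [-0.007 -1.     0.005]
shift cm [ 5.13  0.4  -0.61] in goal axes [ 5.14  0.35 -0.58] turn [-0.007  0.005  0.009]
```

arm_command --pt "1.5 0.35 -0.55 -0.005 0.004 0.007 1.2" --pt "0.5 0 0 0 0 0 1.2"

```text
time: 23.72
position: [0.659, 0.1493, 0.1705]
tool_rot: [-0.499, -0.5, 0.503, -0.498]
ft_force: [-0.2, 0.5, -0.7]
grip_width: 0.0181
```

```bash
python3 g.py .6613 .1519 .1407 -90
```

```text
t 23.73 pos [0.659  0.1493 0.1705] F [-0.2  0.5 -0.7] w 0.0181 q [ 0.06  0.65  1.34 -0.    1.15  1.63]
axes x [-0.006 -0.001 -1.   ] y [ 1.    -0.004 -0.006] z [-0.004 -1.     0.002]
shift cm [ 2.97  0.25 -0.26] in goal axes [ 2.98  0.23 -0.26] turn [-0.004  0.002  0.006]
```

arm_command --pt "0.8 0.25 -0.25 -0.003 0.001 0.005 1.2" --pt "0.3 0 0 0 0 0 1.2"

```text
time: 23.98
position: [0.6596, 0.1515, 0.1585]
tool_rot: [-0.5, -0.5, 0.501, -0.499]
ft_force: [-0.4, -0.3, -0.7]
grip_width: 0.0182
```

```bash
python3 g.py .6613 .1519 .1407 -90
```

```text
t 23.98 pos [0.6596 0.1515 0.1585] F [-0.4 -0.3 -0.7] w 0.0182 q [ 0.06  0.67  1.35 -0.    1.13  1.63]
axes x [-0.003 -0.001 -1.   ] y [ 1.    -0.001 -0.003] z [-0.001 -1.     0.001]
shift cm [ 1.78  0.18 -0.05] in goal axes [ 1.78  0.17 -0.04] turn [-0.001  0.001  0.003]
```

arm_command --pt "0.9 0.15 -0.03 0 0 0.002 1.2" --pt "0.5 0 0 0 0 0 1.2"

```text
time: 24.22
position: [0.661, 0.152, 0.1441]
tool_rot: [-0.5, -0.5, 0.5, -0.5]
ft_force: [0.5, 0.5, 0.0]
grip_width: 0.0179
```

```bash
python3 g.py .6613 .1519 .1407 -90
```

```text
t 24.23 pos [0.661  0.152  0.1441] F [0.5 0.5 0. ] w 0.0179 q [ 0.06  0.69  1.36 -0.    1.1   1.63]
axes x [ 0.    -0.001 -1.   ] y [ 1.    -0.001  0.   ] z [-0.001 -1.     0.001]
shift cm [0.34 0.03 0.01] in goal axes [0.34 0.03 0.01] turn [-0.001  0.001 -0.   ]
```

arm_command --pt "0.3 0 0 0 0 0 1.2" --pt "0 0 0 0 0 0 3.0" --pt "0 0 0 0 0 0 4.0" --pt "-4 0 0 0 0 0 4.0" --pt "-4 -2.5 0 0 0 0 4.0" --pt "0 0 0 0 0 0 6.0"

```text
time: 24.98
position: [0.6365, 0.1522, 0.2232]
tool_rot: [0.501, 0.499, -0.5, 0.5]
ft_force: [-0.1, -0.5, -1.0]
grip_width: 0.0443
```

```bash
python3 w.py lid3 .661 .1506 .131 .142 .045;python3 w.py lid3k .661 .1506 .145 .16 .03;python3 w.py lid3f .661 .1506 .111 .12 .045; python3 g.py .5644 -.362 .14 -90;python3 - <<'E'
import numpy as np
P=np.load('w_lid3.npy').reshape(-1,3);s=P[(np.hypot(P[:,0]-.661,P[:,1]-.1506)<.027)&(abs(P[:,2]-.135)<.004)]
print('slopes',np.linalg.lstsq(np.c_[s[:,:2],np.ones(len(s))],s[:,2],rcond=None)[0][:2].round(3))
E
```

```text
lid3 3472 centre [0.6604 0.1499] r 0.0301 z [0.1343 0.1354 0.1366] bbox [0.6309 0.1204 0.1322] [0.6898 0.1795 0.1377]
lid3k 522 centre [0.6605 0.1499] r 0.01 z [0.1531 0.155  0.1564] bbox [0.6513 0.1408 0.1489] [0.6703 0.1592 0.1574]
lid3f 571 centre [0.6624 0.1504] r 0.0337 z [0.1125 0.117  0.1183] bbox [0.6464 0.1169 0.1113] [0.6947 0.1833 0.1195]
t 25.12 pos [0.6356 0.1517 0.2189] F [ 0.3  0.  -1.4] w 0.054 q [ 0.06  0.57  1.36 -0.    1.22  1.64]
axes x [-0.005 -0.001 -1.   ] y [ 1.    -0.002 -0.005] z [-0.002 -1.     0.001]
shift cm [ 7.98 -6.99 51.37] in goal axes [ 7.89 -7.12 51.37] turn [-0.002  0.001  0.005]
slopes [-0.001 -0.002]
```

The large lid is seated: disc top at 0.1354 (expected 0.135), flat and centred. Next is the small lid.

arm_command --pt "0 -0.9 5.2 0 0 0.004 6.0" --pt "0 -0.9 5.2 0 0 0 6.0" --pt "0 -0.9 5.2 0 0 0 6.0" --pt "0 -0.9 5.2 0 0 0 6.0" --pt "0 -0.9 5.2 0 0 0 6.0" --pt "1 -0.9 5.2 0 0 0 6.0" --pt "1.5 -0.9 5.2 0 0 0 6.0" --pt "2 -0.9 5.2 0 0 0 6.0" --pt "2 -0.9 5.2 0 0 0 6.0" --pt "2 -0.2 4.3 0 0 0 6.0" --pt "0 0 0 0 0 0 6.0"

```text
time: 26.5
position: [0.5469, -0.375, 0.1105]
tool_rot: [0.497, 0.507, -0.503, 0.492]
ft_force: [0.2, 0.4, 0.4]
grip_width: 0.0599
```

```bash
python3 w.py sl .5644 -.362 .007 .017 .035;python3 w.py slk .5644 -.362 .024 .04 .025; python3 g.py .5644 -.362 .017 -90
```

```text
sl 1764 centre [ 0.5636 -0.3649] r 0.0236 z [0.0113 0.0124 0.0136] bbox [ 0.5407 -0.388   0.0081] [ 0.5867 -0.3421  0.017 ]
slk 473 centre [ 0.5638 -0.3651] r 0.01 z [0.0297 0.032  0.0333] bbox [ 0.554 -0.375  0.026] [ 0.5737 -0.3556  0.0339]
t 26.6 pos [ 0.5478 -0.3718  0.1123] F [-0.2 -0.1  1. ] w 0.06 q [-0.76  0.71  1.41 -0.01  1.04  0.81]
axes x [-0.02  0.01 -1.  ] y [ 1.     0.002 -0.02 ] z [ 0.002 -1.    -0.01 ]
shift cm [ 9.5   1.85 -0.88] in goal axes [ 9.53  1.66 -0.98] turn [ 0.002 -0.01   0.02 ]
```

arm_command --pt "3.5 1.6 -0.75 0.001 -0.008 0.017 5.0" --pt "1.5 0 0 0 0 0 4.5"

```text
time: 26.85
position: [0.565, -0.3619, 0.0628]
tool_rot: [0.499, 0.501, -0.499, 0.501]
ft_force: [-1.1, 0.9, 0.2]
grip_width: 0.0485
```

```bash
python3 g.py .5637 -.365 .017 -90
```

```text
t 26.85 pos [ 0.565  -0.3619  0.0628] F [-1.1  0.9  0.2] w 0.0485 q [-0.74  0.78  1.42  0.    0.94  0.83]
axes x [-0.  0. -1.] y [ 1.     0.003 -0.   ] z [ 0.003 -1.    -0.   ]
shift cm [ 4.58 -0.13  0.31] in goal axes [ 4.58 -0.13  0.31] turn [ 0.003 -0.     0.   ]
```

arm_command --pt "2.5 -0.1 0.3 0 0 0 4.2" --pt "1.5 0 0 0 0 0 3.8"

```text
time: 27.1
position: [0.5651, -0.3633, 0.0231]
tool_rot: [0.498, 0.502, -0.498, 0.502]
ft_force: [0.6, -0.2, 0.1]
grip_width: 0.0402
```

```bash
python3 g.py .5637 -.365 .017 -90
```

```text
t 27.1 pos [ 0.5651 -0.3633  0.0231] F [ 0.6 -0.2  0.1] w 0.0402 q [-0.74  0.84  1.43 -0.    0.87  0.83]
axes x [ 0.001 -0.001 -1.   ] y [1.    0.007 0.001] z [ 0.007 -1.     0.001]
shift cm [ 0.61 -0.14  0.17] in goal axes [ 0.61 -0.14  0.17] turn [ 0.007  0.001 -0.001]
```

arm_command --pt "0.55 -0.14 0.15 0.004 0 0 3.0" --pt "0 0 0 0 0 0 1.2" --pt "0 0 0 0 0 0 1.2" --pt "0 0 0 0 0 0 1.2"

```text
time: 27.6
position: [0.5646, -0.3649, 0.0192]
tool_rot: [0.499, 0.5, -0.499, 0.502]
ft_force: [0.2, -0.1, -0.9]
grip_width: 0.0183
```

```bash
python3 g.py .6247 -.1752 .1095 -90
```

```text
t 27.6 pos [ 0.5646 -0.3649  0.0192] F [ 0.2 -0.1 -0.9] w 0.0183 q [-0.74  0.84  1.44 -0.    0.86  0.83]
axes x [ 0.002 -0.002 -1.   ] y [1.    0.004 0.002] z [ 0.004 -1.     0.002]
shift cm [ -9.06   6.11 -18.92] in goal axes [ -9.03   6.01 -18.97] turn [ 0.004  0.002 -0.002]
```

arm_command --pt "-3 0 0 0 0 0 1.2" --pt "-6 0 0 0 0 0 1.2" --pt "-6 -1 -4 0 0 0 1.2" --pt "0 -1.2 -5 0 0 0 1.2" --pt "0 -1.2 -5 0 0 0 1.2" --pt "0 -1.1 -5 0 0 0 1.2" --pt "0 0 0 0 0 0 1.2"

```text
time: 28.48
position: [0.5208, -0.1783, 0.1689]
tool_rot: [0.501, 0.496, -0.499, 0.505]
ft_force: [0.5, 0.1, -1.2]
grip_width: 0.0182
```

```bash
python3 g.py .6247 -.1752 .1095 -90;python3 w.py sl2 .6247 -.1752 .083 .098 .045;python3 g.py .6247 -.1752 .1095 -90
python3 - <<'E'
import numpy as np
from h import robot
z=robot.get_obs()['position'][2]-.0065
P=np.load('w_sl2.npy')[170:262,180:380].reshape(-1,3)
s=P[abs(P[:,2]-z)<.005]; e=s[s[:,0]>s[:,0].max()-.006]
print(len(s),'z',np.median(s[:,2]).round(4),'cx',(s[:,0].max()-.0235).round(4),'front y',e[:,1].mean().round(4),'y',s[:,1].min().round(4),s[:,1].max().round(4))
A=np.c_[s[:,:2],np.ones(len(s))];print('slopes',np.linalg.lstsq(A,s[:,2],rcond=None)[0][:2].round(3))
E
```

```text
t 28.48 pos [ 0.5208 -0.1783  0.1689] F [ 0.5  0.1 -1.2] w 0.0182 q [-0.53  0.49  1.69 -0.    0.95  1.04]
axes x [ 0.011 -0.008 -1.   ] y [1.    0.001 0.011] z [ 0.001 -1.     0.008]
shift cm [ 6.06 10.33 -0.35] in goal axes [ 5.94 10.39 -0.31] turn [ 0.001  0.008 -0.011]
sl2 1688 centre [ 0.6249 -0.1757] r 0.0251 z [0.0864 0.091  0.0924] bbox [ 0.6003 -0.2001  0.083 ] [ 0.6492 -0.1509  0.0934]
t 28.52 pos [ 0.5224 -0.1807  0.1694] F [ 1.1  0.1 -0.2] w 0.0182 q [-0.53  0.5   1.68 -0.    0.95  1.04]
axes x [ 0.014 -0.01  -1.   ] y [ 1.    -0.     0.014] z [-0.   -1.    0.01]
shift cm [ 6.13 10.14 -0.61] in goal axes [ 5.99 10.23 -0.55] turn [-0.     0.01  -0.014]
1778 z 0.1633 cx 0.5204 front y -0.1805 y -0.2033 -0.1579
slopes [-0.045 -0.001]
```

View pics/w_sl2.png

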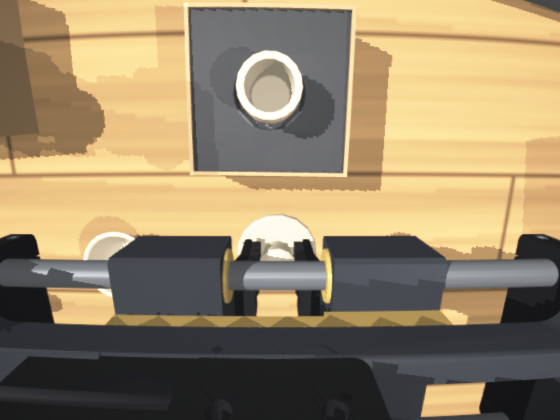

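The small lid is held at (277,237) and the jar mouth is at (269,87), open and centred.

arm_command --pt "0 5.2 -0.25 0 0.007 -0.012 1.2" --pt "1 5.2 -0.25 0 0 0 1.2" --pt "1 0 0 0 0 0 1.2"

```text
time: 28.9
position: [0.6311, -0.1803, 0.1517]
tool_rot: [0.501, 0.495, -0.501, 0.503]
ft_force: [-0.5, -0.2, -0.6]
grip_width: 0.0183
```

```bash
python3 g.py .6261 -.1746 .103 -90
```

```text
t 28.9 pos [ 0.6311 -0.1803  0.1517] F [-0.5 -0.2 -0.6] w 0.0183 q [-0.45  0.65  1.42 -0.    1.06  1.13]
axes x [ 0.008 -0.007 -1.   ] y [ 1.    -0.004  0.008] z [-0.004 -1.     0.007]
shift cm [ 4.86 -0.54 -0.6 ] in goal axes [ 4.87 -0.5  -0.57] turn [-0.004  0.007 -0.008]
```

arm_command --pt "1.5 -0.5 -0.55 -0.003 0.006 -0.006 1.2" --pt "0.5 0 0 0 0 0 1.2"

```text
time: 29.15
position: [0.6242, -0.176, 0.1293]
tool_rot: [-0.5, -0.5, 0.501, -0.499]
ft_force: [-0.8, -0.5, -0.5]
grip_width: 0.0183
```

```bash
python3 g.py .6261 -.1746 .103 -90
```

```text
t 29.15 pos [ 0.6242 -0.176   0.1293] F [-0.8 -0.5 -0.5] w 0.0183 q [-0.45  0.67  1.45 -0.    1.03  1.13]
axes x [-0.002 -0.    -1.   ] y [ 1.    -0.003 -0.002] z [-0.003 -1.     0.   ]
shift cm [ 2.63  0.2  -0.14] in goal axes [ 2.63  0.19 -0.14] turn [-0.003  0.     0.002]
```

arm_command --pt "0.9 0.2 -0.12 -0.002 0 0 1.2" --pt "0.5 0 0 0 0 0 1.2"

```text
time: 29.4
position: [0.6248, -0.1753, 0.1146]
tool_rot: [-0.5, -0.5, 0.501, -0.499]
ft_force: [0.1, 0.7, -0.6]
grip_width: 0.018
```

```bash
python3 g.py .6261 -.1746 .103 -90
```

```text
t 29.4 pos [ 0.6248 -0.1753  0.1146] F [ 0.1  0.7 -0.6] w 0.018 q [-0.45  0.69  1.46 -0.    1.    1.13]
axes x [-0.003  0.    -1.   ] y [ 1.    -0.002 -0.003] z [-0.002 -1.    -0.   ]
shift cm [ 1.16  0.13 -0.07] in goal axes [ 1.16  0.13 -0.07] turn [-0.002 -0.     0.003]
```

arm_command --pt "0.5 0.1 -0.06 0 0 0.001 1.2" --pt "0.4 0 0 0 0 0 1.2"

```text
time: 29.65
position: [0.6257, -0.1749, 0.1053]
tool_rot: [-0.5, -0.5, 0.501, -0.499]
ft_force: [0.1, -0.5, -0.9]
grip_width: 0.0183
```

```bash
python3 g.py .6261 -.1746 .103 -90
```

```text
t 29.65 pos [ 0.6257 -0.1749  0.1053] F [ 0.1 -0.5 -0.9] w 0.0183 q [-0.44  0.7   1.46 -0.    0.98  1.13]
axes x [-0.001 -0.    -1.   ] y [ 1.    -0.002 -0.001] z [-0.002 -1.     0.   ]
shift cm [ 0.23  0.04 -0.03] in goal axes [ 0.23  0.04 -0.03] turn [-0.002  0.     0.001]
```

arm_command --pt "0.2 0 0 0 0 0 1.2" --pt "0 0 0 0 0 0 3.0" --pt "0 0 0 0 0 0 4.0" --pt "-4 0 0 0 0 0 4.0" --pt "-4 -2.5 0 0 0 0 4.0" --pt "-2 -3 0 0 0 0 6.0" --pt "0 0 0 0 0 0 6.0"

```text
time: 30.52
position: [0.5706, -0.175, 0.2064]
tool_rot: [-0.5, -0.499, 0.5, -0.5]
ft_force: [-0.2, 0.8, -0.1]
grip_width: 0.0525
```

```bash
python3 w.py sl3 .6247 -.1752 .092 .103 .04;python3 w.py sl3k .6247 -.1752 .11 .125 .03
python3 - <<'E'
from h import *
P=np.load('w_sl3.npy').reshape(-1,3);s=P[(np.hypot(P[:,0]-.625,P[:,1]+.175)<.021)&(abs(P[:,2]-.097)<.004)]
print('slopes',np.linalg.lstsq(np.c_[s[:,:2],np.ones(len(s))],s[:,2],rcond=None)[0][:2].round(3))
p,d,K,k1,T=cam('top');cv2.imwrite('pics/topend.png',p[80:300,60:460])
P=cloud(d,K,k1,T)
for n,c,z in(('vase',(.423,.1725),.078),('bowl',(.454,-.01),.024),('lid',(.6605,.15),.13)):
    q=P[(np.hypot(P[...,0]-c[0],P[...,1]-c[1])<.05)&(P[...,2]>z)];print(n,[np.round(v,4) for v in cv2.minEnclosingCircle(q[:,:2].astype(np.float32))],q[:,2].max().round(3))
print(robot.get_obs()['position'],robot.get_obs()['ft_force'])
E
```

```text
sl3 1827 centre [ 0.6253 -0.1757] r 0.0247 z [0.0961 0.0974 0.0986] bbox [ 0.6011 -0.1999  0.092 ] [ 0.6482 -0.1523  0.0999]
sl3k 463 centre [ 0.6253 -0.177 ] r 0.0099 z [0.1152 0.117  0.1184] bbox [ 0.6159 -0.1862  0.114 ] [ 0.6352 -0.1675  0.1199]
slopes [-0.004 -0.   ]Traceback (most recent call last):
  File "<stdin>", line 7, in <module>
    return umr_maximum(a, axis, None, out, keepdims, initial, where)
ValueError: zero-size array to reduction operation maximum which has no identity
```

View pics/topend.png

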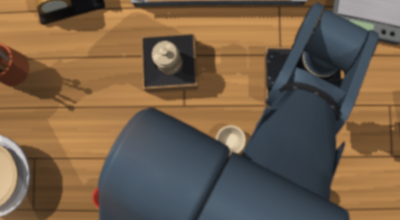

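The top view shows the finished tumbler stack at (166,57) and the bowl at (230,138); the arm hides the vase and the jar. I'll check the vase in the scene view, then hand in.

Run:
```python
from h import *
p,d,K,k1,T=cam('scene');P=cloud(d,K,k1,T)
ok=True
for n,c,z in(('vase',(.423,.1725),.078),('bowl',(.454,-.01),.024),('lid',(.6605,.15),.131)):
    q=P[(np.hypot(P[...,0]-c[0],P[...,1]-c[1])<.05)&(P[...,2]>z)&(P[...,2]<.18)]
    if len(q): print(n,len(q),[np.round(v,4) for v in cv2.minEnclosingCircle(q[:,:2].astype(np.float32))],q[:,2].max().round(3))
    else: print(n,'hidden')
workorder.hand_in();print('handed in',robot.get_obs()['time'])
```

```text
vase 68 [array([0.4226, 0.1711]), np.float64(0.0129)] 0.087
bowl 13 [array([ 0.4852, -0.0071]), np.float64(0.0189)] 0.034
lid 555 [array([0.6592, 0.1507]), np.float64(0.0312)] 0.158
the job is handed in; nothing more can be done
the job is handed in; nothing more can be done
```

The order is packed and the job is handed in, at about 31 s on the robot's clock. I pressed the jar and then the tumbler home, hung the grey strainer in the tumbler, and seated the large lid and then the small lid. I did not touch the look-alikes.

Last checks, from the wrist camera unless noted:

| Part | Measured height (m) | Expected (m) | Position |
|---|---|---|---|
| Jar rim | 0.091 | 0.091 | within about 1 mm of the cutout centre |
| Tumbler rim | 0.113 | 0.113 | within about 1 mm of the cutout centre |
| Strainer collar | 0.129 | 0.129 | about 2 mm off the tumbler's axis |
| Large lid disc top | 0.1354 | 0.135 | within about 1 mm of the strainer, slope below 0.005 |
| Small lid disc top | 0.0974 | 0.097 | within about 2 mm of the jar, slope below 0.005 |

- **Bud vase:** the scene camera shows it where it was at the start.
- **Dipping bowl:** the final fit put it 30 mm off, but on only 13 points because the arm nearly hid it. The last top view shows it standing at about its original place and nothing passed near it, so I judge the fit false. A clear final measurement was not possible.
- **Forces:** pressing the jar home peaked at a wrist reading of 35 N when it bottomed, above the 15 N named in the task for pressing but below the 40 N fail limit. The tumbler peaked at about 18 N.
- **Regrip:** the jar was first gripped about 8 mm off-centre in the pads, so I set it back on the table and gripped it again before boxing it.

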